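# Ready a bench photometer and take a reading

## Robot

A 6-joint arm with a two-finger parallel gripper is mounted at the origin on the work surface. World frame = base frame: x ahead of the robot, y to its left, z up, the work surface at z = 0. Lengths are in m, angles in rad, forces in N, time in s.
With the tool pointing down it reaches from about 0.35 to 0.775 m from the base axis. Payload 5.5 kg.
Tool frame: the origin (TCP) lies on the mounting face of the last link; the fingertips stand 173 mm ahead of it and the grasp point (between the pads) lies 155 mm ahead of it; z points along the fingers, y is the direction in which the jaws open and shut (so a half turn about z gives the same grasp; the last joint's range is limited). The gripper opens to 85 mm and grips with 20 to 120 N. Pads are 22 mm wide; open, the fingers measure 114 mm over their backs; the gripper's body (76 mm by 85 mm) begins 54 mm behind the grasp point. The pads swing forward as they close: fully open they stand 13 mm farther back than shut.
Start: joints at [-1.295, 0.313, 0.046, 1.304, 0, 1.431], TCP at [0.232, -0.526, 0.405] pointing down, gripper open.
Joint ranges: [-2.76, 2.76], [-0.86, 1.69], [-1.03, 1.26], [-2.2, 2.34], [-1.47, 1.5], [-3.14, 3.14]. Speed limits (rad/s): [2.57, 2.57, 3.14, 3.14, 3.14, 3.14].

## Interface

Orientations are given as a unit quaternion [w, x, y, z].
In Python, from workcell import get_state, eyes, env gives the robot as it stands. The module is installed in compiled form; this text tells all that it offers.
- The arm moves only by the tool carry_out, never from a script. Its argument "motion" is a list of rows, each an object of numbers: "jaw": the opening, from -1 (shut) to 1 (fully open); "tx", "ty", "tz": the shift along the tool's x, y, z in cm; "wx", "wy", "wz": the turn, a rotation vector about the tool's x, y, z in degrees. In form: [{"jaw": .., "tx": .., "ty": .., "tz": .., "wx": .., "wy": .., "wz": ..}, ...]. A call has 1 to 20 rows; each row shifts and turns the commanded pose from where the row before left it, along the tool's axes as they then stand; what a row does not reach is not made up. A row lasts 1/8 s, in which the tool goes at most 62.5 mm and 10.7 degrees, less where a joint would pass 70% of its speed; a pose out of reach is approached as far as the arm can. A call with a gripper value outside its range is refused whole. The fingers move at their own pace and stop on an object; "force" is the grip in N (left out, the last holds). Time passes only in rows, so rows that do not move let the fingers close. It gives the time, the measured TCP pose, the force and the opening at its end, in the units of the state.
- get_state(): the state, without advancing time (a new reading comes with each control period).
- eyes.read_camera(name): name is "side" or "top"; returns the picture (480x640x3 uint8, blue, green, red); there is no depth.
- eyes.calibration(name): a dict with "K" (3x3 intrinsics, pixels), "camera_from_world" (4x4, takes a point from world to camera coordinates). Camera axes: x right, y up, looking along -z (the intrinsics and any distortion apply to the point x, -y, -z); pixel columns grow to the right and rows downward; lengths in m; the calibration is good to about 2 mm. A picture is of the moment at which its call begins. calibration takes no time and is no camera call.
- env.hand_in(): hands the job in, once; it reports no verdict.
The state is a dict: "clock": time; "joint_pos": joint angles; "qvel": joint speeds; "tau": joint torques, N m; "tcp_pos": TCP position; "orientation": TCP orientation; "wrist_force": force on the tool from outside, world axes, zero at the start; "ft_torque": the same for the moment, N m; "finger_gap": finger opening in m.
Only numpy, scipy, OpenCV 4.12 (cv2) and the standard library are available. Lean on these libraries where they do the work, as an engineer would, in place of code of your own. Each camera call takes 0.05 s, during which the arm holds its last target.

## Task

Turn the photometer's filter dial until the white line on it points straight at the long index line on the scale, and let go of it. Then set the small capped vial down upright in the round pocket of the sample carriage (lower it in, do not drop it), and push the carriage into the chamber until it snaps fully home. Finally press the measuring key all the way in, let it spring back, and leave the other glassware where it stands.

Things in the scene. Friction and masses are not known exactly. Their poses are not given: they have to be found in the camera images.
- photometer: Grey instrument fixed to the bench; origin on the bench, x front (robot side) to back -150..140 mm, y to its left -160..200, z up. Left half (y>0): console, face sloping up to the back at 28 deg, z 40 at the front to 141 at x 40. Right half: deck at z 30 with the sample carriage, and behind, x 0..140, a chamber open to the front (y -130..-30, z 30..108), roof top z 122.
- index_line (a point): Middle of the index line: the one long thick black line (21 x 4 mm) on the dial's aluminium scale plate, uphill of the dial, 45 mm from the dial's axis. The other scale lines are short and thin. Fixed; axes as the photometer.
- dial_top (a point): Centre of the outer face of the filter dial: round black knob 48 mm across, 26 mm tall; this point is 28 mm out from the sloping face. z: the dial's axis, out of the face, 28 deg from vertical towards the front. x: along the white line, centre to rim, ending in a small white nib 31 mm from the axis. The face is flat and free for 60 mm around the axis.
- dial (a joint): Dial angle, rad. 0: the white line points at the index line (straight uphill). Positive: counterclockwise seen from outside, the line then lies left (photometer's +y) of the index. Even friction of about 0.04 N m, stays where left; stops at -2.6 and 2.6. Starts between 0.6 and 2.1.
- key_top (a point): Centre of the top of the measuring key: round grey key 24 mm across in a black collar 40 mm across, on the sloping face 100 mm right of the dial; the top stands 22 mm out from the face. z points out of the face along the key's axis (28 deg from vertical, to the front), x uphill. Press along -z.
- key (a joint): How far the key is pressed, m: 0 released, 0.006 fully in, which takes about 4 N; springs back.
- pocket (a point): Centre of the pocket floor on the sample carriage, moving with it: round black ring 42 mm inside, 50 mm outside, 9 mm tall, on the carriage's aluminium plate. Axes as the photometer; the floor is 42 mm above the bench.
- push_tab (a point): Centre of the front (robot-side) face of the carriage's push tab, moving with it: upright aluminium plate 8 mm thick, 44 wide, 28 tall, its front face 75 mm in front of the pocket centre; reaches 14 mm above and below this point. Push along the photometer's +x. Only the deck, 26 mm below, lies in front of it. At home this face is 45 mm in front of the chamber.
- carriage (a joint): How far the sample carriage is pushed in, m. Starts between 0 and 0.02; 0.09 is fully home at its stop, the vial inside the chamber. Sliding friction about 1.5 N; from 0.078 to 0.085 a spring ball at its side resists with up to 6 N more; past it the carriage snaps on to 0.09 and is held.
- vial: The sample: small round glass vial with a black screw cap, 34 mm in diameter, 48 mm tall with cap (cap 31 mm across and 14 mm tall), about 40 g, the smallest and lowest of the glassware. Stands on the bench; origin at the centre of its underside, z up.
- flask: Bystander: stoppered conical glass flask, 68 mm across the foot, 115 mm tall. Origin at the centre of its underside.
- bottle: Bystander: round glass bottle with black cap, 48 mm across, 115 mm tall. Origin at the centre of its underside.
- beaker: Bystander: empty glass beaker, 70 mm across, 85 mm tall, left of the photometer. Origin at the centre of its underside.
Things that resemble listed ones, but are neither listed nor needed, are in the scene too. What is shaped like the vial but red or yellow is not meant.

How it is judged:
By the outcome, as a careful person would: the job done as asked, in the order asked, and still so for the second after the job is handed in, with the robot touching nothing.
It also fails if it takes over 72 s, if anything falls off the work surface, if the arm or the gripper's body presses on something with over 40 N, if the wrist force passes 120 N, or if a joint passes its speed limit or range.

## Working session

There is one attempt and no reset: what is moved stays moved. The work goes in short steps, Python scripts to look and compute and a tool call to move; the robot and the scene stay as the last step left them, time stands still between calls to the robot, and variables do not carry over. Pictures are saved under pics/ and viewed, and the job is handed in when it is done.

Besides the shell and the picture viewer there is one more tool, called after ">>>" by a JSON object that holds its "name" and its "arguments", one argument or row to a line. carry_out: Moves the arm, as the interface text tells. Its arguments: {"type":"object","properties":{"motion":{"type":"array"},"force":{"type":"number"}},"required":["motion"]}

```bash
mkdir -p pics
cat > h.py <<'E'
import numpy as np, cv2
from workcell import get_state, eyes, env
def snap(n,f):
    im=eyes.read_camera(n); cv2.imwrite(f'pics/{f}.png',im); return im
E
python3 - <<'E'
from h import *
snap('side','s0'); snap('top','t0')
for n in('side','top'):
    c=eyes.calibration(n); print(n,{k:np.round(v,4).tolist() for k,v in c.items()})
print(get_state())
E
```

```text
side {'K': [[507.579, 0.0, 316.5642], [0.0, 507.579, 238.3936], [0.0, 0.0, 1.0]], 'camera_from_world': [[-0.8034, -0.5955, 0.0007, 0.431], [0.3126, -0.4206, 0.8517, -0.235], [-0.5068, 0.6845, 0.5241, -0.7784], [0.0, 0.0, 0.0, 1.0]]}
top {'K': [[495.0938, 0.0, 325.099], [0.0, 495.0938, 237.4386], [0.0, 0.0, 1.0]], 'camera_from_world': [[-0.0167, -0.9999, 0.0028, 0.0218], [0.9816, -0.0159, 0.1903, -0.5086], [-0.1902, 0.0059, 0.9817, -1.1827], [0.0, 0.0, 0.0, 1.0]]}
{'clock': 0.1, 'joint_pos': array([-1.29459614e+00,  3.13958126e-01,  4.51252683e-02,  1.30360481e+00,
       -7.81744329e-06,  1.43119221e+00]), 'qvel': array([ 0.00017859, -0.00061434,  0.00157047, -0.00048851, -0.00198435,
       -0.00056668]), 'tau': array([ 1.58992785e-03, -4.81727958e+01,  2.99242383e+01,  1.27945683e-02,
       -1.42125059e-04, -7.33639581e-06]), 'tcp_pos': array([ 0.23220154, -0.52585554,  0.4038925 ]), 'orientation': array([-8.18490478e-04,  9.78465750e-01,  2.06407615e-01, -5.99062266e-05]), 'wrist_force': array([ 0.2805328 , -0.11962611,  0.54388939]), 'ft_torque': array([-0.01840444, -0.02709259, -0.02624483]), 'finger_gap': 0.0852244159632443}
```

View pics/s0.png

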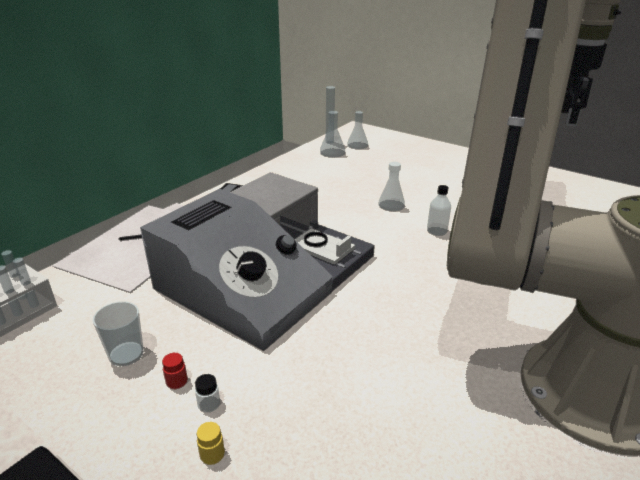

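View pics/t0.png

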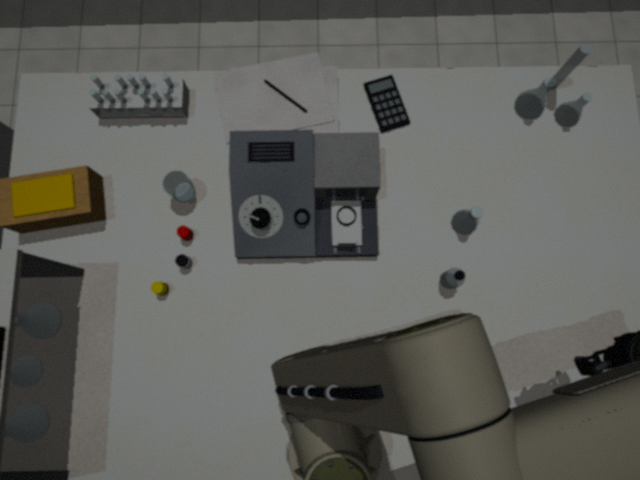

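```bash
cat >> h.py <<'E'
def cal(n):
    c=eyes.calibration(n); return np.array(c['K']),np.array(c['camera_from_world'])
def ray(n,p):
    K,T=cal(n); R=T[:3,:3]; d=np.linalg.inv(K)@[p[0],p[1],1.]; d=R.T@(d*[1,-1,-1]); return -R.T@T[:3,3],d/np.linalg.norm(d)
def onz(n,p,z):
    o,d=ray(n,p); return o+d*(z-o[2])/d[2]
def onplane(n,p,q,nn):
    o,d=ray(n,p); return o+d*(np.dot(np.array(q)-o,nn)/np.dot(d,nn))
def tri(ps,pt):
    (a,u),(b,v)=ray('side',ps),ray('top',pt)
    s=np.linalg.lstsq(np.c_[u,-v],b-a,rcond=None)[0]; A=a+s[0]*u;B=b+s[1]*v
    return (A+B)/2,np.linalg.norm(A-B)
def proj(n,P):
    K,T=cal(n); q=(T[:3,:3]@np.asarray(P)+T[:3,3])*[1,-1,-1]; q=K@q; return q[:2]/q[2]
def crop(im,x,y,w,h,k,f):
    cv2.imwrite(f'pics/{f}.png',cv2.resize(im[y:y+h,x:x+w],None,fx=k,fy=k,interpolation=cv2.INTER_CUBIC))
E
python3 - <<'E'
from h import *
s=cv2.imread('pics/s0.png');t=cv2.imread('pics/t0.png')
crop(s,140,170,250,180,3.2,'s0a'); crop(t,220,120,170,150,4,'t0a'); 
a=cv2.resize(s[330:480,80:280],None,fx=3,fy=3,interpolation=2); b=cv2.resize(t[200:310,120:220],None,fx=2,fy=2,interpolation=2)
c=np.zeros((450,800,3),np.uint8); c[:,:600]=a; c[:220,600:]=b; cv2.imwrite('pics/v0.png',c)
E
```

```text
(no output)
```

View pics/s0a.png

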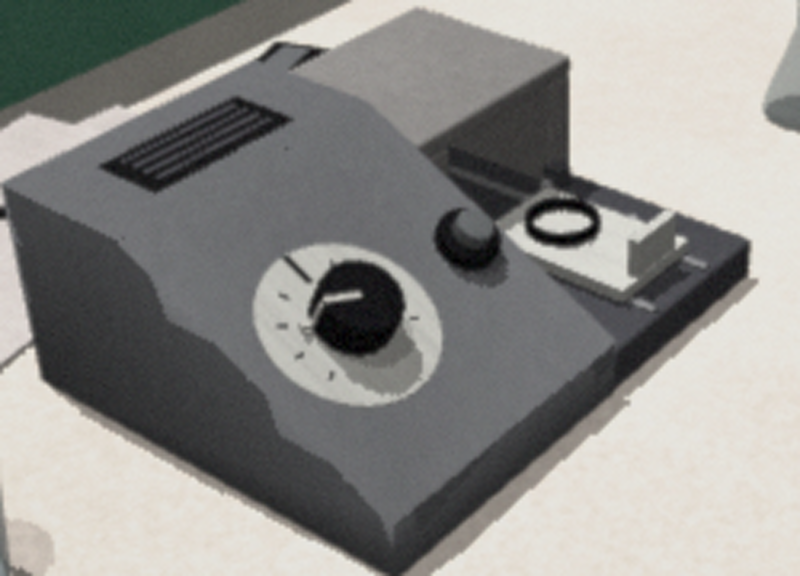

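View pics/t0a.png

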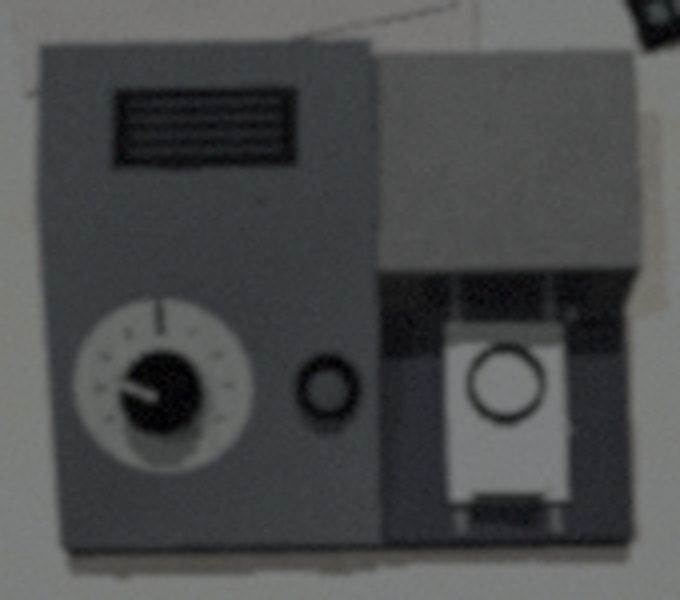

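View pics/v0.png

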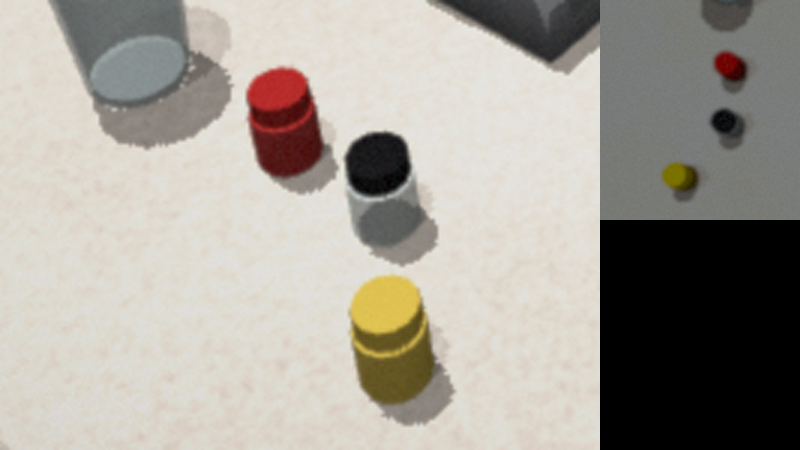

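Run:
```python
from h import *
from scipy.optimize import least_squares
C=[('top',(40,45),(140,200,141)),('top',(372,42),(140,20,141)),('top',(636,268),(0,-160,122)),('top',(637,52),(140,-160,122)),('top',(65,543),(-150,200,40)),('top',(632,541),(-150,-160,30)),
('side',(8,185),(140,200,141)),('side',(396,520),(-150,200,40)),('side',(570,60),(0,-160,122)),('side',(749,240),(-150,-160,30)),('side',(418,8),(140,-160,122))]
def full(n,p): return np.array(p)/4+(220,120) if n=='top' else np.array(p)/3.2+(140,170)
W=[onz(n,full(n,p),q[2]/1000) for n,p,q in C]
for (n,p,q),w in zip(C,W): print(n,q,np.round(w,4))
idx=[0,2,3,4,5,6,7,8,9,10]
def R(a): return np.array([[np.cos(a),-np.sin(a)],[np.sin(a),np.cos(a)]])
f=lambda v:np.concatenate([v[:2]+R(v[2])@(np.array(C[i][2][:2])/1000)-W[i][:2] for i in idx])
r=least_squares(f,[.6,.1,0],loss='soft_l1',f_scale=.003); print(r.x); print(np.round(f(r.x).reshape(-1,2)*1000,1))
# scale plate, ring ellipses
for n in('side','top'):
    im=cv2.imread(f'pics/{n[0]}0.png'); g=cv2.cvtColor(im,6)
    x,y,w,h=(215,240,70,65) if n=='side' else (232,190,56,52)
    t=g[y:y+h,x:x+w]; print(n,np.percentile(t,[5,25,50,75,95]))
```

```text
top (140, 200, 141) [0.7539 0.2375 0.141 ]
top (140, 20, 141) [0.7527 0.0386 0.141 ]
top (0, -160, 122) [ 0.6152 -0.1167  0.122 ]
top (140, -160, 122) [ 0.7519 -0.1224  0.122 ]
top (-150, 200, 40) [0.4678 0.235  0.04  ]
top (-150, -160, 30) [ 0.4649 -0.1187  0.03  ]
side (140, 200, 141) [0.752 0.24  0.141]
side (-150, 200, 40) [0.4684 0.2374 0.04  ]
side (0, -160, 122) [ 0.6147 -0.111   0.122 ]
side (-150, -160, 30) [ 0.4698 -0.1153  0.03  ]
side (140, -160, 122) [ 0.7535 -0.1141  0.122 ]
[ 0.61511576  0.0408303  -0.0020521 ]
[[ 1.6  3.1]
 [-0.4 -2.5]
 [ 2.9  3. ]
 [-2.3  6.1]
 [-0.1 -0.2]
 [ 3.5  0.5]
 [-2.9  3.8]
 [ 0.1 -8.1]
 [-5.  -3.5]
 [ 1.2 -5.3]]
side [ 18. 105. 110. 156. 192.]
top [ 10.  57.  61.  94. 103.]
```

```bash
cat > m.py <<'E'
from h import *
def big(mask,x,y):
    c,_=cv2.findContours(mask,cv2.RETR_EXTERNAL,cv2.CHAIN_APPROX_NONE); c=max(c,key=cv2.contourArea)
    return c+np.array([[[x,y]]])
s=cv2.imread('pics/s0.png');t=cv2.imread('pics/t0.png')
out={}
for n,im,box,thr in(('side',s,(215,240,65,60),135),('top',t,(234,190,54,52),76)):
    g=cv2.cvtColor(im,6);x,y,w,h=box
    m=(g[y:y+h,x:x+w]>thr).astype(np.uint8)*255
    m=cv2.morphologyEx(m,cv2.MORPH_CLOSE,np.ones((3,3)))
    c=cv2.convexHull(big(m,x,y)); e=cv2.fitEllipse(c); out['plate',n]=e[0]; print('plate',n,np.round(e[0],1),np.round(e[1],1))
for n,im,box,thr in(('side',s,(300,226,32,26),75),('top',t,(333,202,26,28),50)):
    g=cv2.cvtColor(im,6);x,y,w,h=box
    m=(g[y:y+h,x:x+w]<thr).astype(np.uint8)*255
    c=cv2.convexHull(big(m,x,y)); e=cv2.fitEllipse(c); out['ring',n]=e[0]; print('ring',n,np.round(e[0],1),np.round(e[1],1))
for k in('plate','ring'): print(k,tri(out[k,'side'],out[k,'top']))
for k in('side','top'): print(onz(k,out['ring',k],.048))
# vial cap
for n,im,box,thr in(('side',s,(190,370,35,28),60),('top',t,(172,250,24,22),38)):
    g=im.max(2);x,y,w,h=box
    m=(g[y:y+h,x:x+w]<thr).astype(np.uint8)*255
    c=big(m,x,y); mm=cv2.moments(c); p=(mm['m10']/mm['m00'],mm['m01']/mm['m00']); out['cap',n]=p; print('cap',n,np.round(p,1),cv2.boundingRect(c),onz(n,p,.041))
print(tri(out['cap','side'],out['cap','top']))
E
python3 m.py
```

```text
plate side [248.3 271. ] [48.2 61.6]
plate top [260.5 216. ] [42.8 45.5]
ring side [316.4 235.9] [20.9 26. ]Traceback (most recent call last):
  File "m.py", line 15, in <module>
    c=cv2.convexHull(big(m,x,y)); e=cv2.fitEllipse(c); out['ring',n]=e[0]; print('ring',n,np.round(e[0],1),np.round(e[1],1))
                                    ~~~~~~~~~~~~~~^^^
cv2.error: OpenCV(4.12.0) /io/opencv/modules/imgproc/src/shapedescr.cpp:361: error: (-201:Incorrect size of input array) There should be at least 5 points to fit the ellipse in function 'fitEllipseNoDirect'
```

```bash
python3 - <<'E'
s=open('m.py').read()
s=s.replace("(300,226,32,26),75)","(302,229,28,20),75)").replace("(333,202,26,28),50)","(335,204,23,24),65)")
open('m.py','w').write(s)
E
python3 m.py
python3 - <<'E'
from h import *
t=cv2.imread('pics/t0.png'); g=cv2.cvtColor(t,6); print(g[202:230:1,334:360])
E
```

```text
plate side [248.3 271. ] [48.2 61.6]
plate top [260.5 216. ] [42.8 45.5]
ring side [317.5 237.1] [17.3 27.9]
ring top [345.  229.2] [23.6 49.5]
plate (array([0.55858675, 0.1706898 , 0.08687542]), np.float64(0.0033156540776956758))
ring (array([ 0.53824336, -0.02890281,  0.06415265]), np.float64(0.028301963276257117))
[ 0.56802002 -0.04584438  0.048     ]
[ 0.52918669 -0.03674927  0.048     ]
cap side [205.5 384.5] (196, 375, 20, 20) [0.46181824 0.37157261 0.041     ]
cap top [181.7 260.3] (176, 255, 12, 11) [0.45846101 0.36970703 0.041     ]
(array([0.45994698, 0.37086734, 0.04107445]), np.float64(0.0036600968689229443))
[[ 76  71  71  71  69  72  71  70  74  73  71  69  73  71  72  72  71  71
   72  73  75  70  69  74  72  70]
 [ 71  71  73  72  71  71  70  69  73  70  68  73  71  72  72  71  73  70
   72  73  71  72  74  70  72  66]
 [ 75  75  75  74  73  74  73  73  72  71  68  71  70  72  69  73  71  68
   72  72  70  72  72  70  72  67]
 [ 82  89  89  87  88  88  92  85  76  67  59  57  59  57  60  63  70  69
   72  73  74  74  73  72  74  74]
 [105 112 115 115 114 111 105  94  
[... 1881 characters left out ...]
56  44  47
   68  91 113 123 125 124 123 120]
 [124 123 125 124 122 107  89  76  63  46  41  34  39  36  36  44  58  78
   98 115 124 123 125 124 124 121]
 [123 121 126 125 122 119 114 107  93  74  58  50  50  48  58  75  95 110
  116 123 124 125 125 124 123 122]
 [126 123 125 125 121 124 122 120 117 101  94  89  87  86  90 101 115 123
  124 122 123 120 125 124 126 123]
 [125 126 125 125 124 122 125 121 123 120 116 114 114 112 116 120 124 121
  124 124 125 125 123 124 124 120]
 [126 124 125 124 125 125 121 124 121 124 123 124 125 122 124 124 124 125
  126 124 125 126 124 124 125 125]
 [123 126 123 124 124 122 122 122 126 127 124 125 125 125 125 125 125 124
  128 123 123 123 125 125 124 124]]
```

Run:
```python
from h import *
S=lambda x,y:(x/3.2+140,y/3.2+170); T=lambda x,y:(x/4+220,y/4+120)
a=np.radians(28); n=np.array([-np.sin(a),0,np.cos(a)]); up=np.array([np.cos(a),0,np.sin(a)])
O=np.array([.615,.0405,0]); face=O+[-.15,0,.04]
for cam,p in(('side',(248.3,271)),('top',(260.5,216))): print('dial axis on face',cam,onplane(cam,p,face+n*.001,n))
print('tri index',tri(S(298,268),T(160,317)), 'tri key', tri(S(475,226),T(329,385)),'ring',tri((315.8,239.4),(346.2,215.5)))
for cam,p in(('side',S(298,268)),('top',T(160,317))): print('index on face',cam,onplane(cam,p,face+n*.002,n))
for cam,p in(('side',S(475,226)),('top',T(329,385))): print('key on face+22',cam,onplane(cam,p,face+n*.022,n))
for cam,p in(('side',(315.8,239.4)),('top',(346.2,215.5))): print('ring z49',cam,onz(cam,p,.0495))
for cam,c,e in(('side',S(358,293),S(312,316)),('top',T(156,398),T(121,386))):
    c,e=[onplane(cam,p,face+n*.028,n) for p in(c,e)]
    d=e-c; print(cam,'line',c,e,np.linalg.norm(d),np.degrees(np.arctan2(d[1],d@up)))
```

```text
dial axis on face side [0.55708944 0.17434076 0.09009739]
dial axis on face top [0.55642848 0.16926303 0.08974595]
tri index (array([0.59459661, 0.16940329, 0.10865481]), np.float64(0.003331887064223918)) tri key (array([0.55173941, 0.06792765, 0.1018671 ]), np.float64(0.0010378743586727194)) ring (array([ 0.5662995 , -0.0398967 ,  0.04548928]), np.float64(0.00304411960601723))
index on face side [0.59394222 0.17211891 0.11082494]
index on face top [0.59275489 0.16819469 0.11019362]
key on face+22 side [0.54594285 0.07555032 0.10795462]
key on face+22 top [0.54938896 0.06733117 0.10978695]
ring z49 side [ 0.56398546 -0.03428858  0.0495    ]
ring z49 top [ 0.56397955 -0.04043281  0.0495    ]
side line [0.54607128 0.17464711 0.11481832] [0.54911224 0.20663698 0.11643523] 0.03217473067086974 83.85506804543085
top line [0.54238241 0.16981049 0.11285692] [0.54915787 0.19010294 0.11645949] 0.021694913191248666 69.28565361202091
```

>>> {"name": "carry_out", "arguments": {
  "motion": [
    {"jaw":1,"tx":3.2,"ty":-3.7,"tz":0.4},
    {"jaw":1,"tx":3.2,"ty":-3.7,"tz":0.4},
    {"jaw":1,"tx":3.2,"ty":-3.7,"tz":0.4},
    {"jaw":1,"tx":3.2,"ty":-3.7,"tz":0.4},
    {"jaw":1,"tx":3.2,"ty":-3.7,"tz":0.4},
    {"jaw":1,"tx":3.2,"ty":-3.7,"tz":0.4},
    {"jaw":1,"tx":3.2,"ty":-3.7,"tz":0.4},
    {"jaw":1,"tx":3.2,"ty":-3.7,"tz":0.4},
    {"jaw":1,"tx":3.2,"ty":-3.7,"tz":0.4},
    {"jaw":1,"tx":3.2,"ty":-3.7,"tz":0.4},
    {"jaw":1,"tx":3.2,"ty":-3.7,"tz":0.4},
    {"jaw":1,"tx":3.2,"ty":-3.7,"tz":0.4},
    {"jaw":1,"tx":3.2,"ty":-3.7,"tz":0.4},
    {"jaw":1,"tx":3.2,"ty":-3.7,"tz":0.4},
    {"jaw":1,"tx":2.7,"ty":-3.7,"tz":0.4}
  ]
}}

```text
invalid input at $.motion[0]: expected keys jaw, tx, ty, tz, wx, wy, wz
```

>>> {"name": "carry_out", "arguments": {
  "motion": [
    {"jaw":1,"wz":-10.6},
    {"jaw":1,"wz":-10.6},
    {"jaw":1,"wz":-10.6},
    {"jaw":1,"wz":-10.6},
    {"jaw":1,"wz":-10.6},
    {"jaw":1,"wz":-10.6},
    {"jaw":1,"wz":-10.6},
    {"jaw":1,"wz":-10.6},
    {"jaw":1,"wz":-10.6},
    {"jaw":1,"wz":-10.6},
    {"jaw":1,"wz":-10.6},
    {"jaw":1,"wz":-10.6},
    {"jaw":1,"wz":-10.6},
    {"jaw":1,"wz":-10.6},
    {"jaw":1,"wz":-10.6},
    {"jaw":1,"wz":-10.6},
    {"jaw":1,"wz":-10.6},
    {"jaw":1,"wz":-10.6},
    {"jaw":1,"wz":-10.6},
    {"jaw":1}
  ]
}}

```text
invalid input at $.motion[0]: expected keys jaw, tx, ty, tz, wx, wy, wz
```

Run:
```python
from h import *
st=get_state(); print(st['clock'],st['joint_pos'],st['tcp_pos'],st['orientation'])
snap('side','s1'); snap('top','t1')
```

```text
0.1 [-1.29459614e+00  3.13958126e-01  4.51252683e-02  1.30360481e+00
 -7.81744329e-06  1.43119221e+00] [ 0.23220154 -0.52585554  0.4038925 ] [-8.18490478e-04  9.78465750e-01  2.06407615e-01 -5.99062266e-05]
```

>>> {"name": "carry_out", "arguments": {
  "motion": [
    {"jaw":1,"tx":3.2,"ty":-3.7,"tz":0.4,"wx":0,"wy":0,"wz":0},
    {"jaw":1,"tx":3.2,"ty":-3.7,"tz":0.4,"wx":0,"wy":0,"wz":0},
    {"jaw":1,"tx":3.2,"ty":-3.7,"tz":0.4,"wx":0,"wy":0,"wz":0},
    {"jaw":1,"tx":3.2,"ty":-3.7,"tz":0.4,"wx":0,"wy":0,"wz":0},
    {"jaw":1,"tx":3.2,"ty":-3.7,"tz":0.4,"wx":0,"wy":0,"wz":0},
    {"jaw":1,"tx":3.2,"ty":-3.7,"tz":0.4,"wx":0,"wy":0,"wz":0},
    {"jaw":1,"tx":3.2,"ty":-3.7,"tz":0.4,"wx":0,"wy":0,"wz":0},
    {"jaw":1,"tx":3.2,"ty":-3.7,"tz":0.4,"wx":0,"wy":0,"wz":0},
    {"jaw":1,"tx":3.2,"ty":-3.7,"tz":0.4,"wx":0,"wy":0,"wz":0},
    {"jaw":1,"tx":3.2,"ty":-3.7,"tz":0.4,"wx":0,"wy":0,"wz":0},
    {"jaw":1,"tx":3.2,"ty":-3.7,"tz":0.4,"wx":0,"wy":0,"wz":0},
    {"jaw":1,"tx":3.2,"ty":-3.7,"tz":0.4,"wx":0,"wy":0,"wz":0},
    {"jaw":1,"tx":3.2,"ty":-3.7,"tz":0.4,"wx":0,"wy":0,"wz":0},
    {"jaw":1,"tx":3.2,"ty":-3.7,"tz":0.4,"wx":0,"wy":0,"wz":0},
    {"jaw":1,"tx":2.7,"ty":-3.7,"tz":0.4,"wx":0,"wy":0,"wz":0}
  ]
}}

```text
clock: 2.08
tcp_pos: [0.4429, 0.1753, 0.3445]
orientation: [0.0, 0.978, 0.207, 0.0]
wrist_force: [0.3, -0.9, 0.1]
finger_gap: 0.0855
```

>>> {"name": "carry_out", "arguments": {
  "motion": [
    {"jaw":1,"tx":0,"ty":0,"tz":0,"wx":0,"wy":0,"wz":-10.6},
    {"jaw":1,"tx":0,"ty":0,"tz":0,"wx":0,"wy":0,"wz":-10.6},
    {"jaw":1,"tx":0,"ty":0,"tz":0,"wx":0,"wy":0,"wz":-10.6},
    {"jaw":1,"tx":0,"ty":0,"tz":0,"wx":0,"wy":0,"wz":-10.6},
    {"jaw":1,"tx":0,"ty":0,"tz":0,"wx":0,"wy":0,"wz":-10.6},
    {"jaw":1,"tx":0,"ty":0,"tz":0,"wx":0,"wy":0,"wz":-10.6},
    {"jaw":1,"tx":0,"ty":0,"tz":0,"wx":0,"wy":0,"wz":-10.6},
    {"jaw":1,"tx":0,"ty":0,"tz":0,"wx":0,"wy":0,"wz":-10.6},
    {"jaw":1,"tx":0,"ty":0,"tz":0,"wx":0,"wy":0,"wz":-10.6},
    {"jaw":1,"tx":0,"ty":0,"tz":0,"wx":0,"wy":0,"wz":-10.6},
    {"jaw":1,"tx":0,"ty":0,"tz":0,"wx":0,"wy":0,"wz":-10.6},
    {"jaw":1,"tx":0,"ty":0,"tz":0,"wx":0,"wy":0,"wz":-10.6},
    {"jaw":1,"tx":0,"ty":0,"tz":0,"wx":0,"wy":0,"wz":-10.6},
    {"jaw":1,"tx":0,"ty":0,"tz":0,"wx":0,"wy":0,"wz":-10.6},
    {"jaw":1,"tx":0,"ty":0,"tz":0,"wx":0,"wy":0,"wz":-10.6},
    {"jaw":1,"tx":0,"ty":0,"tz":0,"wx":0,"wy":0,"wz":-10.6}
  ]
}}

```text
clock: 4.08
tcp_pos: [0.4425, 0.1735, 0.3446]
orientation: [-0.0, -0.12, 0.993, -0.0]
wrist_force: [-0.3, -0.2, 0.8]
finger_gap: 0.0852
```

```bash
cat >> h.py <<'E'
from scipy.spatial.transform import Rotation as Ro
def Rt(): 
    q=get_state()['orientation']; return Ro.from_quat([q[1],q[2],q[3],q[0]])
def goto(P,Rm,off=.155):
    """print tool-frame shift (cm) and turn (deg); P = target TCP"""
    st=get_state(); R0=Rt(); d=R0.inv().apply(np.array(P)-st['tcp_pos'])*100
    w=(R0.inv()*Ro.from_matrix(Rm)).as_rotvec(degrees=True); print('shift cm (tool now)',np.round(d,2),'turn deg',np.round(w,2)); return d,w
E
python3 - <<'E'
from h import *
st=get_state(); print(st['clock'],st['joint_pos'],st['tcp_pos']); print(np.round(Rt().as_matrix(),3),st['wrist_force'])
snap('side','s1'); snap('top','t1')
E
```

```text
4.075 [ 2.04593856e-01  1.50330572e-01 -3.14839783e-01  1.10588612e+00
 -1.07943503e-04 -3.57744536e-02] [0.44249077 0.17350565 0.34455291]
[[-0.971 -0.238 -0.   ]
 [-0.238  0.971 -0.   ]
 [ 0.    -0.    -1.   ]] [-0.28629055 -0.23237141  0.76857262]
```

>>> {"name": "carry_out", "arguments": {
  "motion": [
    {"jaw":1,"tx":0,"ty":0,"tz":0,"wx":0,"wy":0,"wz":-9.5},
    {"jaw":1,"tx":0,"ty":0,"tz":0,"wx":0,"wy":0,"wz":-9.5},
    {"jaw":1,"tx":0,"ty":0,"tz":0,"wx":0,"wy":0,"wz":-9.5},
    {"jaw":1,"tx":0,"ty":0,"tz":0,"wx":0,"wy":0,"wz":-9.5},
    {"jaw":1,"tx":0,"ty":0,"tz":0,"wx":0,"wy":0,"wz":-9.5},
    {"jaw":1,"tx":0,"ty":0,"tz":0,"wx":0,"wy":0,"wz":-9.5},
    {"jaw":1,"tx":0,"ty":0,"tz":0,"wx":0,"wy":0,"wz":-9.5},
    {"jaw":1,"tx":0,"ty":0,"tz":0,"wx":0,"wy":0,"wz":-9.7},
    {"jaw":1,"tx":0,"ty":0,"tz":0,"wx":9,"wy":0,"wz":0},
    {"jaw":1,"tx":0,"ty":0,"tz":0,"wx":9,"wy":0,"wz":0},
    {"jaw":1,"tx":0,"ty":0,"tz":0,"wx":10,"wy":0,"wz":0},
    {"jaw":1,"tx":0,"ty":0,"tz":0,"wx":0,"wy":0,"wz":0}
  ]
}}

```text
clock: 5.68
tcp_pos: [0.4406, 0.1734, 0.3438]
orientation: [0.17, -0.683, 0.689, -0.171]
wrist_force: [-1.1, 1.3, -0.2]
finger_gap: 0.0852
```

Run:
```python
from h import *
st=get_state(); print(st['clock'],st['joint_pos'],st['tcp_pos']); print(np.round(Rt().as_matrix(),3),st['wrist_force'])
a=np.radians(28); n=np.array([-np.sin(a),0,np.cos(a)]); 
Rm=np.c_[[0,-1,0],[-np.cos(a),0,-np.sin(a)],-n]
goto(np.array([.5441,.1718,.1137])+n*.215,Rm)
s=snap('side','s2'); t=snap('top','t2'); crop(s,140,150,250,190,3.2,'s2a')
g=st['tcp_pos']+Rt().apply([0,0,.155]); print(g,proj('side',g),proj('top',g))
```

```text
5.675 [ 0.23547461 -0.05711137 -0.61608903  0.53705427 -0.11217591 -1.35378969] [0.44055218 0.17337318 0.34378726]
[[-0.008 -0.884  0.468]
 [-1.     0.008 -0.003]
 [-0.001 -0.468 -0.884]] [-1.08503894  1.34671036 -0.15056546]
shift cm (tool now) [0.16 1.65 3.68] turn deg [ 0.11 -0.16 -0.46]
[0.51281136 0.1728785  0.20666189] [264.20249319 220.50258192] [251.93571045 223.03455381]
```

View pics/s2.png

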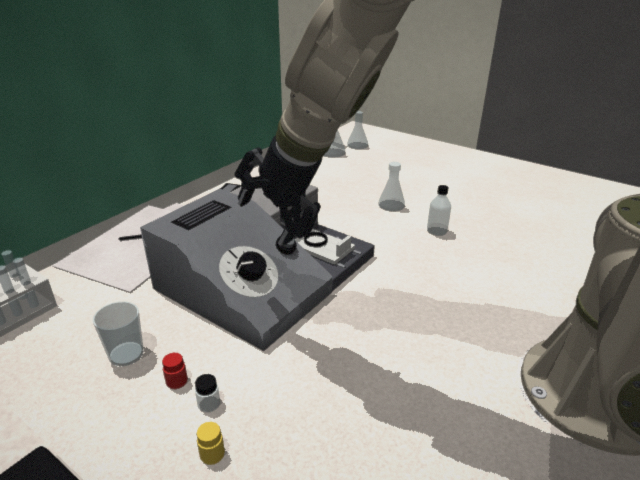

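View pics/t2.png

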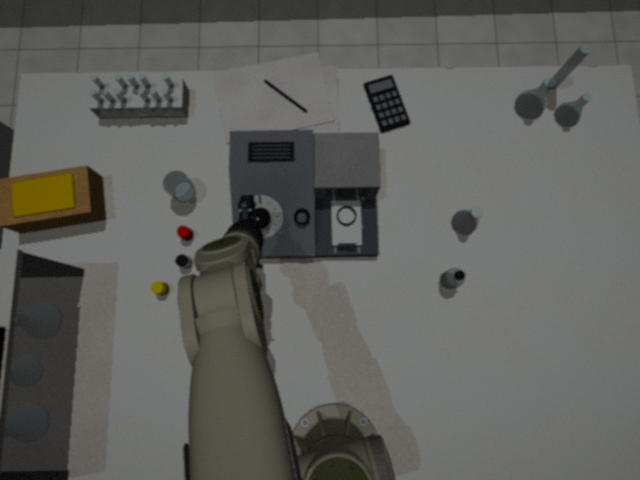

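>>> {"name": "carry_out", "arguments": {
  "motion": [
    {"jaw":1,"tx":0.2,"ty":1.6,"tz":1.8,"wx":0,"wy":0,"wz":-0.4},
    {"jaw":1,"tx":0,"ty":0,"tz":1.9,"wx":0,"wy":0,"wz":0},
    {"jaw":1,"tx":0,"ty":0,"tz":0,"wx":0,"wy":0,"wz":0}
  ]
}}

```text
clock: 6.15
tcp_pos: [0.4465, 0.1714, 0.3035]
orientation: [0.168, -0.686, 0.687, -0.171]
wrist_force: [0.4, -0.2, 1.1]
finger_gap: 0.0857
```

Run:
```python
from h import *
st=get_state(); print(st['clock'],st['tcp_pos']); print(np.round(Rt().as_matrix(),3),st['wrist_force'])
s=snap('side','s3'); t=snap('top','t3')
a=cv2.resize(s[190:310,200:330],None,fx=4,fy=4,interpolation=2); b=cv2.resize(t[190:270,230:300],None,fx=4,fy=4,interpolation=2)
c=np.zeros((480,800,3),np.uint8); c[:,:520]=a; c[:320,520:]=np.clip(b.astype(float)*1.8,0,255); cv2.imwrite('pics/c3.png',c)
for y in (-.0425,.0425):
  for z in(.160,.173):
    for x in (-.011,.011):
      g=st['tcp_pos']+Rt().apply([x,y,z]); print((x,y,z),np.round(g,3),proj('side',g),proj('top',g))
```

```text
6.15 [0.44646979 0.17137658 0.30350418]
[[-0.002 -0.885  0.465]
 [-1.    -0.    -0.004]
 [ 0.004 -0.465 -0.885]] [ 0.35460899 -0.16079692  1.06065413]
(-0.011, -0.0425, 0.16) [0.559 0.182 0.182] [240.50194534 227.39344923] [249.7332892  205.40927207]
(0.011, -0.0425, 0.16) [0.559 0.16  0.182] [249.60750019 222.07358254] [259.55400028 205.26120067]
(-0.011, -0.0425, 0.173) [0.565 0.182 0.171] [238.41274872 232.20102523] [250.52936069 204.0918909 ]
(0.011, -0.0425, 0.173) [0.565 0.16  0.171] [247.45845313 226.85396701] [260.24117177 203.94552619]
(-0.011, 0.0425, 0.16) [0.484 0.182 0.142] [276.05053591 262.46662825] [251.89392347 241.59981551]
(0.011, 0.0425, 0.16) [0.484 0.16  0.142] [284.70716063 256.41101624] [261.49993853 241.453204  ]
(-0.011, 0.0425, 0.173) [0.49  0.182 0.131] [273.52878771 266.98904381] [252.64935435 239.9183964 ]
(0.011, 0.0425, 0.173) [0.49  0.16  0.131] [282.13682908 260.91864977] [262.15115354 239.77345652]
```

View pics/c3.png

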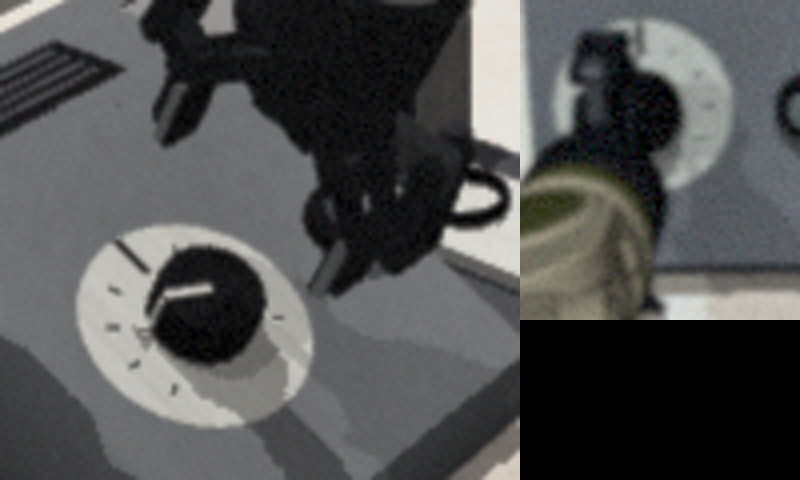

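>>> {"name": "carry_out", "arguments": {
  "motion": [
    {"jaw":1,"tx":0,"ty":0.3,"tz":2,"wx":0,"wy":0,"wz":0},
    {"jaw":1,"tx":0,"ty":0,"tz":2,"wx":0,"wy":0,"wz":0},
    {"jaw":1,"tx":0,"ty":0,"tz":1,"wx":0,"wy":0,"wz":0},
    {"jaw":1,"tx":0,"ty":0,"tz":0,"wx":0,"wy":0,"wz":0}
  ]
}}

```text
clock: 6.75
tcp_pos: [0.4669, 0.1713, 0.2589]
orientation: [-0.17, 0.686, -0.686, 0.172]
wrist_force: [-0.2, 0.2, -0.1]
finger_gap: 0.0856
```

Run:
```python
from h import *
st=get_state(); print(st['clock'],st['tcp_pos']); print(st['wrist_force'])
a=np.radians(28); n=np.array([-np.sin(a),0,np.cos(a)]); 
Rm=np.c_[[0,-1,0],[-np.cos(a),0,-np.sin(a)],-n]
goto(np.array([.5441,.1718,.1137])+n*.15,Rm)
s=snap('side','s4'); t=snap('top','t4')
a=cv2.resize(s[190:310,200:330],None,fx=4,fy=4,interpolation=2); b=cv2.resize(t[190:270,230:300],None,fx=4,fy=4,interpolation=2)
c=np.zeros((480,800,3),np.uint8); c[:,:520]=a; c[:320,520:]=np.clip(b.astype(float)*1.8,0,255); cv2.imwrite('pics/c4.png',c)
```

```text
6.75 [0.46691997 0.17134527 0.25890059]
[-0.22063863  0.16986899 -0.12018329]
shift cm (tool now) [-0.05  0.    1.44] turn deg [ 0.05 -0.19  0.06]
```

View pics/c4.png

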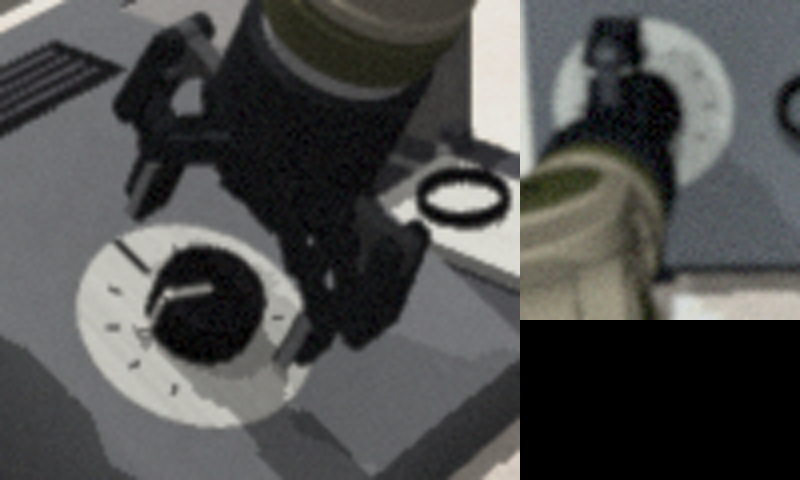

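>>> {"name": "carry_out", "arguments": {
  "motion": [
    {"jaw":1,"tx":0,"ty":0,"tz":1.0,"wx":0,"wy":0,"wz":0},
    {"jaw":1,"tx":0,"ty":0,"tz":0.5,"wx":0,"wy":0,"wz":0},
    {"jaw":0.3,"tx":0,"ty":0,"tz":0,"wx":0,"wy":0,"wz":0},
    {"jaw":-0.2,"tx":0,"ty":0,"tz":0,"wx":0,"wy":0,"wz":0},
    {"jaw":-0.2,"tx":0,"ty":0,"tz":0,"wx":0,"wy":0,"wz":0},
    {"jaw":-0.2,"tx":0,"ty":0,"tz":0,"wx":0,"wy":0,"wz":0},
    {"jaw":-0.2,"tx":0,"ty":0,"tz":0,"wx":0,"wy":0,"wz":0}
  ],
  "force": 20
}}

```text
clock: 7.72
tcp_pos: [0.4741, 0.1713, 0.2463]
orientation: [-0.17, 0.686, -0.686, 0.173]
wrist_force: [-0.8, -0.6, 4.8]
finger_gap: 0.0474
```

Run:
```python
from h import *
st=get_state(); print(st['clock'],st['tcp_pos'],st['finger_gap']); print('F tool',Rt().inv().apply(st['wrist_force']),'M tool',Rt().inv().apply(st['ft_torque']))
s=snap('side','s5')
crop(s,200,190,130,120,4,'c5')
```

```text
7.725 [0.47410947 0.17131643 0.24630833] 0.047408266481664
F tool [ 0.62615914 -1.50427751 -4.61162861] M tool [-0.0462769   0.17376166 -0.02507735]
```

View pics/c5.png

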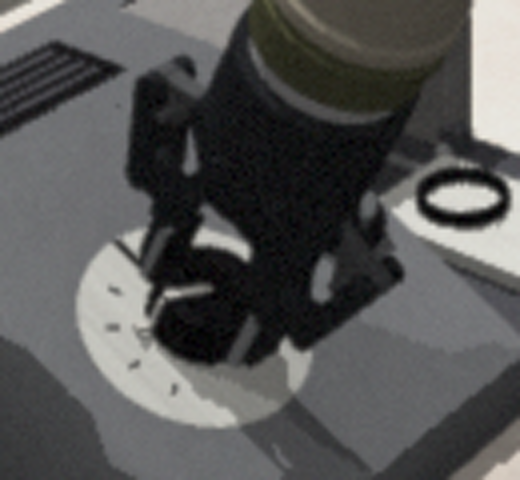

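>>> {"name": "carry_out", "arguments": {
  "motion": [
    {"jaw":-0.2,"tx":0,"ty":0,"tz":0,"wx":0,"wy":0,"wz":9},
    {"jaw":-0.2,"tx":0,"ty":0,"tz":0,"wx":0,"wy":0,"wz":9},
    {"jaw":-0.2,"tx":0,"ty":0,"tz":0,"wx":0,"wy":0,"wz":9},
    {"jaw":-0.2,"tx":0,"ty":0,"tz":0,"wx":0,"wy":0,"wz":9},
    {"jaw":-0.2,"tx":0,"ty":0,"tz":0,"wx":0,"wy":0,"wz":9},
    {"jaw":-0.2,"tx":0,"ty":0,"tz":0,"wx":0,"wy":0,"wz":0}
  ]
}}

```text
clock: 8.52
tcp_pos: [0.4746, 0.1711, 0.2466]
orientation: [0.224, -0.372, 0.896, -0.095]
wrist_force: [0.7, -2.8, 5.2]
finger_gap: 0.0468
```

Run:
```python
from h import *
st=get_state(); print(st['clock'],st['tcp_pos'],st['finger_gap']); print('F tool',Rt().inv().apply(st['wrist_force']),'M tool',Rt().inv().apply(st['ft_torque']))
print(np.round(Rt().as_matrix(),3))
s=snap('side','s6')
crop(s,200,190,130,120,4,'c6')
```

```text
8.525 [0.47457099 0.17113917 0.24656715] 0.04684648234888023
F tool [-0.19082988 -4.15411829 -4.23883092] M tool [0.61651169 0.18065212 0.02010932]
[[-0.623 -0.623  0.472]
 [-0.709  0.706 -0.004]
 [-0.33  -0.337 -0.882]]
```

View pics/c6.png

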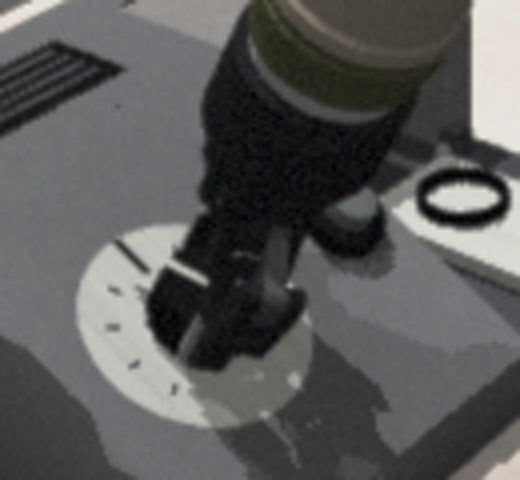

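```bash
cat >> h.py <<'E'
a28=np.radians(28); N=np.array([-np.sin(a28),0,np.cos(a28)]); UP=np.array([np.cos(a28),0,np.sin(a28)]); FACE=np.array([.465,.0405,.04])
def ang(cam,c,e,h):
    c,e=[onplane(cam,p,FACE+N*h,N) for p in(c,e)]; d=e-c
    return np.degrees(np.arctan2(d[1],d@UP)),np.linalg.norm(d),c,e
E
python3 - <<'E'
from h import *
f=lambda x,y:(200+x/4,190+y/4)
print(ang('side',f(208,280),f(172,262),.028))
print('index',ang('side',f(148,271),f(115,240),.002))
print('line before',ang('side',f(213,289),f(165,297),.028))
E
```

```text
(np.float64(23.42409796738443), np.float64(0.01729251362380681), array([0.5480577 , 0.17207872, 0.11587452]), array([0.56206777, 0.17895308, 0.12332381]))
index (np.float64(2.438671154976016), np.float64(0.02081296974822209), array([0.5848243 , 0.17225781, 0.10597685]), array([0.60318442, 0.1731434 , 0.1157391 ]))
line before (np.float64(66.99581290407869), np.float64(0.022825505352616567), array([0.54393148, 0.17359811, 0.11368058]), array([0.55180753, 0.19460844, 0.11786834]))
```

>>> {"name": "carry_out", "arguments": {
  "motion": [
    {"jaw":-0.2,"tx":0,"ty":-0.1,"tz":0,"wx":0,"wy":0,"wz":10},
    {"jaw":-0.2,"tx":0,"ty":-0.1,"tz":0,"wx":0,"wy":0,"wz":10},
    {"jaw":-0.2,"tx":0,"ty":0,"tz":0,"wx":0,"wy":0,"wz":0}
  ]
}}

```text
clock: 8.95
tcp_pos: [0.4751, 0.1703, 0.2468]
orientation: [0.236, -0.211, 0.947, -0.053]
wrist_force: [-1.2, 1.5, 5.3]
finger_gap: 0.0475
```

Run:
```python
from h import *
st=get_state(); print(st['clock'],st['tcp_pos'],st['finger_gap']); print('F tool',Rt().inv().apply(st['wrist_force']),'M tool',Rt().inv().apply(st['ft_torque']))
s=snap('side','s7')
crop(s,220,230,80,70,7,'c7'); t=snap('top','t7'); crop(t,230,180,70,60,8,'d7')
```

```text
8.95 [0.47508277 0.17026431 0.24682335] 0.047513130787620185
F tool [-1.94247745  0.77632411 -5.19482105] M tool [-0.12617431 -0.06669701 -0.02342198]
```

View pics/c7.png

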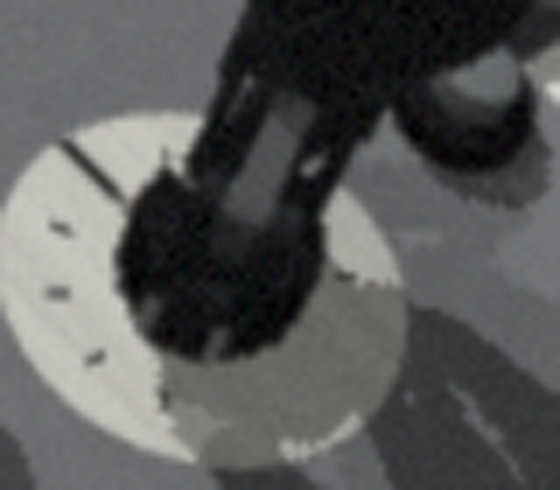

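View pics/d7.png

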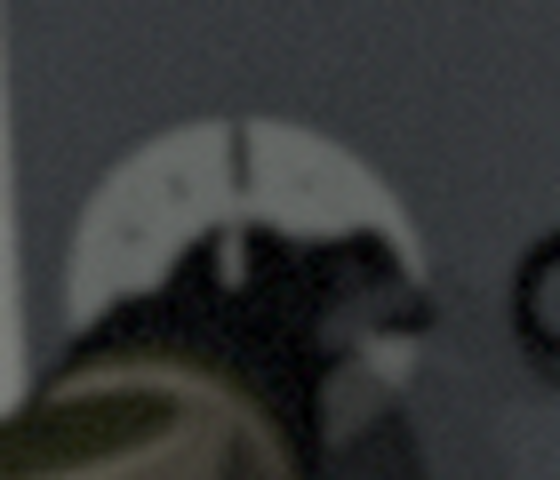

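>>> {"name": "carry_out", "arguments": {
  "motion": [
    {"jaw":0.3,"tx":0,"ty":0,"tz":0,"wx":0,"wy":0,"wz":0},
    {"jaw":1,"tx":0,"ty":0,"tz":0,"wx":0,"wy":0,"wz":0},
    {"jaw":1,"tx":0,"ty":0,"tz":0,"wx":0,"wy":0,"wz":0},
    {"jaw":1,"tx":0,"ty":0,"tz":-1,"wx":0,"wy":0,"wz":0},
    {"jaw":1,"tx":0,"ty":0,"tz":-3,"wx":0,"wy":0,"wz":0},
    {"jaw":1,"tx":0,"ty":0,"tz":-5,"wx":0,"wy":0,"wz":0},
    {"jaw":1,"tx":0,"ty":0,"tz":-5,"wx":0,"wy":0,"wz":0}
  ]
}}

```text
clock: 9.93
tcp_pos: [0.4079, 0.1701, 0.3713]
orientation: [0.236, -0.21, 0.947, -0.054]
wrist_force: [0.8, 0.7, -0.2]
finger_gap: 0.0851
```

Run:
```python
from h import *
st=get_state(); print(st['clock'],st['tcp_pos'],st['finger_gap'],st['wrist_force'])
s=snap('side','s8')
crop(s,220,230,80,70,7,'c8'); t=snap('top','t8'); crop(t,230,180,70,60,8,'d8')
```

```text
9.925 [0.40791032 0.17005523 0.3713398 ] 0.08514485288432812 [ 0.76198909  0.67337661 -0.2148821 ]
```

View pics/c8.png

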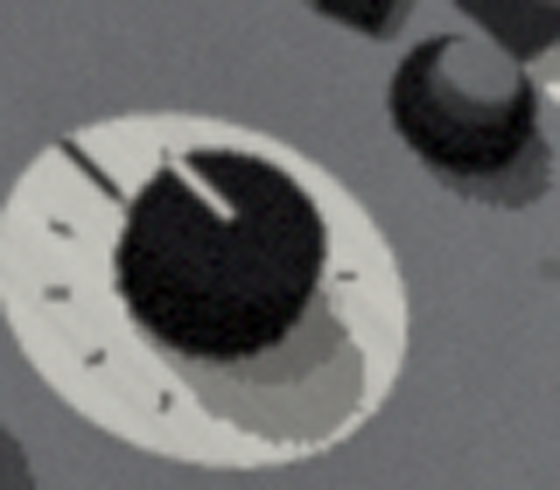

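View pics/d8.png

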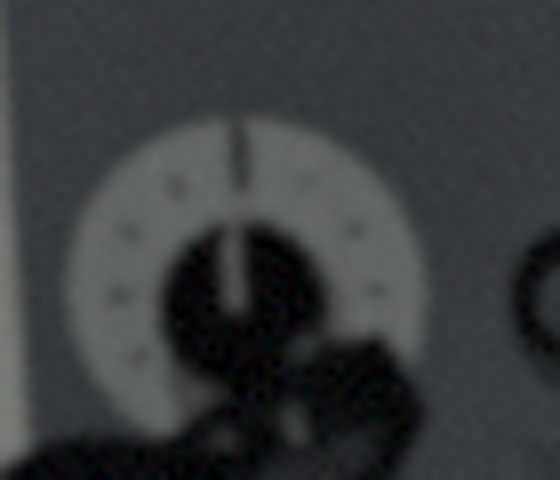

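Run:
```python
from h import *
def line(cam,im,box,bright,thr,h):
    g=cv2.cvtColor(im,6).astype(float); x,y,w,hh=box; k=8
    sub=cv2.resize(g[y:y+hh,x:x+w],None,fx=k,fy=k,interpolation=cv2.INTER_CUBIC)
    m=((sub>thr) if bright else (sub<thr)).astype(np.uint8)
    nl,lab,st,_=cv2.connectedComponentsWithStats(m)
    i=1+np.argmax(st[1:,4]); ys,xs=np.nonzero(lab==i)
    P=np.c_[xs,ys].astype(np.float32)/k+[x-.5+.5/k,y-.5+.5/k]
    Q=np.array([onplane(cam,p,FACE+N*h,N) for p in P[::7]]); uv=np.c_[Q@UP,Q[:,1]].astype(np.float32)
    vx,vy,a,b=cv2.fitLine(uv,cv2.DIST_L2,0,.01,.01).ravel()
    if vx<0: vx,vy=-vx,-vy
    s=(uv-[a,b])@[vx,vy]; cv2.imwrite(f'pics/m_{cam}_{int(bright)}.png',(lab==i)*255)
    print(cam,bright,'ang',np.degrees(np.arctan2(vy,vx)),'len',np.ptp(s),'mid y',b,'u',a,st[i,4]/k/k)
    return a,b
s=cv2.imread('pics/s8.png'); t=cv2.imread('pics/t8.png')
line('side',s,(228,249,11,10),False,100,.002)
line('side',s,(245,252,10,10),True,110,.028)
line('top',t,(256,195,8,9),False,46,.002)
line('top',t,(256,209,7,11),True,44,.028)
```

```text
side False ang 0.18993957 len 0.02190438 mid y 0.17308357 u 0.5779732 16.3125
side True ang -1.9091637 len 0.021631373 mid y 0.17205995 u 0.5477986 23.578125[ WARN:0@0.965] global loadsave.cpp:1063 imwrite_ Unsupported depth image for selected encoder is fallbacked to CV_8U.
Traceback (most recent call last):
ValueError: attempt to get argmax of an empty sequence
```

Run:
```python
from h import *
t=cv2.cvtColor(cv2.imread('pics/t8.png'),6)
print(t[194:206,255:266]); print(t[206:222,254:265])
f=lambda i,c,w:sum(w*c)/sum(w)
P=[];Q=[]
for r in range(197,203):
    c=np.arange(257,263); w=np.clip(66-t[r,257:263].astype(float),0,None); P.append((f(0,c,w),r))
for r in range(210,219):
    c=np.arange(256,263); w=np.clip(t[r,256:263].astype(float)-22,0,None); Q.append((f(0,c,w),r))
for L,h in((P,.002),(Q,.028)):
    W=np.array([onplane('top',p,FACE+N*h,N) for p in L]); k=np.polyfit(W@UP,W[:,1],1); print(np.round(np.array(L)[:,0],2),np.degrees(np.arctan(k[0])),W.mean(0))
```

```text
[[ 65  69  67  62  61  64  70  68  69  66  61]
 [ 78  87  83  74  65  73  86  88  89  84  79]
 [ 97  97  94  80  62  70  91  96  98  99  95]
 [102 102  98  79  62  63  86  96 102 101 103]
 [103 100  96  84  58  62  84  98 101 102 100]
 [104 103  95  82  60  62  82  95 102 102 101]
 [101  99  97  82  63  65  82  96 101 102  99]
 [102 100 101  85  67  63  80  98 101 102  99]
 [101  98  97  87  70  63  84  96  98 100  99]
 [101 102  98  92  77  72  87  96 102 101  99]
 [ 99 103  99  95  89  89  93  99 103 102 101]
 [101 103 100  97  95  94  95 100 101 101 102]]
[[100  99  95  96  96  90  89  86  92  94  96]
 [ 99  92  85  80  83  80  76  70  67  75  83]
 [ 91  77  59  55  68  69  52  40  37  42  60]
 [ 71  51  35  40  63  65  45  17  16  19  32]
 [ 39  26  21  49  72  71  43  14   0   0   4]
 [  8  18  21  49  74  72  48  19  12  10   0]
 [ 10   1  19  46  75  73  47  18  10   9  14]
 [  6   9  21  48  67  71  48  17   3   8   2]
 [  3  10  15  41  69  76  50  18  12   8   7]
 [  5   4  19  39  66  74  57  24  11   4   9]
 [  5   7   4  38  68  75  59  26  12  13   0]
 [  5  11  17  38  61  76  56  28   5   8  13]
 [ 10  10   0  27  50  57  47  22   6   4   5]
 [  5  13  12  17  27  30  25  17   7  11   7]
 [  5  12  12  12   9  13  17   8   5   0   9]
 [  6   2   8   5  11   4   6   0  14   3  13]]
[259.43 259.33 259.4  259.25 260.   260.  ] 4.547905050510755 [0.5922253  0.16925833 0.10991203]
[258.44 258.48 258.5  258.51 258.61 258.74 258.79 258.83 258.86] 0.25741896401371084 [0.55424953 0.16995137 0.11916678]
```

Run:
```python
from h import *
t=cv2.cvtColor(cv2.imread('pics/t8.png'),6)
P=[]
for r in range(196,203):
    c=np.arange(256,264); w=np.clip(97-t[r,256:264].astype(float),0,None); P.append((sum(w*c)/sum(w),r))
W=np.array([onplane('top',p,FACE+N*.002,N) for p in P]); k=np.polyfit(W@UP,W[:,1],1); print(np.round(P,2)[:,0],np.degrees(np.arctan(k[0])),W.mean(0))
s=cv2.cvtColor(cv2.imread('pics/s8.png'),6); print(s[251:264,243:256])
```

```text
[259.21 259.41 259.46 259.49 259.52 259.6  259.62] 0.3409114230213466 [0.59330711 0.16942235 0.11048724]
[[140 175 180 166 119 106 106 107 108  96 132 142 168]
 [133 154 160 108  52  37  39  38  34  31  49  55  82]
 [132 155 179 139  73  33  25  22  17  19  21  28  29]
 [ 67  87 156 180 134  74  38  23  30  25  24  18  21]
 [ 34  33  85 156 180 135  74  34  24  21  15  25  21]
 [ 21  28  34  85 158 177 137  73  35  27  21  19  19]
 [ 14  21  26  35  81 153 178 133  72  32  21  13  22]
 [ 26  19  11  21  35  76 139 175 135  72  32  26  19]
 [ 25  23  22  24  24  29  70 140 172 133  60  33  24]
 [ 23  19  18  25  18  26  26  72 139 164  96  38  28]
 [ 20  23  26  22  20  16  23  31  61  88  48  29  26]
 [ 21  23  17  15  23  25  19  13  27  29  14  20  24]
 [ 25  27  24  15  23  23  23  24  23  25  15  25  22]]
```

Run:
```python
from h import *
s=cv2.cvtColor(cv2.imread('pics/s8.png'),6).astype(float)
def fit(x0,y0,x1,y1,sgn,base,h,half=4):
    # sample perpendicular profiles along the approx line, centroid each
    d=np.array([x1-x0,y1-y0],float);L=np.hypot(*d);d/=L;p=np.array([-d[1],d[0]]);P=[]
    for u in np.arange(0,L+.01,.5):
        q=np.array([x0,y0])+u*d; o=np.arange(-half,half+.01,.2)
        X=(q[0]+o*p[0]).astype(np.float32)[None];Y=(q[1]+o*p[1]).astype(np.float32)[None]
        v=cv2.remap(s.astype(np.float32),X,Y,cv2.INTER_LINEAR)[0]; w=np.clip(sgn*(v-base),0,None); P.append(q+p*(w@o)/w.sum())
    W=np.array([onplane('side',p,FACE+N*h,N) for p in P]);k=np.polyfit(W@UP,W[:,1],1);print(np.degrees(np.arctan(k[0])),W.mean(0),np.ptp(W@UP))
f=lambda x,y:(220+x/7-.43,230+y/7-.43)
fit(*f(75,152),*f(115,190),-1,150,.002,3)
fit(*f(195,182),*f(222,208),1,45,.028,3)
fit(*f(190,177),*f(226,212),1,45,.028,2.5)
```

```text
0.16367375045537028 [0.59378295 0.17303055 0.11074025] 0.013899640249561251
1.1281832304262773 [0.55416425 0.17213639 0.11912143] 0.008941509297575534
0.8981931314818872 [0.55417922 0.17214865 0.11912939] 0.012523720572025332
```

Run:
```python
from h import *
D=np.array([[-1,0,0],[0,1,0],[0,0,-1.]])
d,w=goto([.4595,.370,.30],D)
R0=Rt()
# simulate: rows combined: shift in tool frame per row then turn, n rows
n=6; Rf=Ro.from_matrix(D); st=get_state(); 
print('pure turn first, then shift in new frame (cm):', (Ro.from_matrix(D).inv().apply(np.array([.4595,.370,.30])-st['tcp_pos'])*100).round(2), 'per row turn',(w/5).round(2))
```

```text
shift cm (tool now) [-9.21 17.71  9.07] turn deg [-6.28 28.05 24.53]
pure turn first, then shift in new frame (cm): [-5.08 19.93  7.58] per row turn [-1.26  5.61  4.91]
```

>>> {"name": "carry_out", "arguments": {
  "motion": [
    {"jaw":1,"tx":0,"ty":0,"tz":0,"wx":-1.6,"wy":7,"wz":6.1},
    {"jaw":1,"tx":0,"ty":0,"tz":0,"wx":-1.6,"wy":7,"wz":6.1},
    {"jaw":1,"tx":0,"ty":0,"tz":0,"wx":-1.6,"wy":7,"wz":6.1},
    {"jaw":1,"tx":0,"ty":0,"tz":0,"wx":-1.6,"wy":7,"wz":6.1},
    {"jaw":1,"tx":-1.3,"ty":5,"tz":1,"wx":0,"wy":0,"wz":0},
    {"jaw":1,"tx":-1.3,"ty":5,"tz":1,"wx":0,"wy":0,"wz":0},
    {"jaw":1,"tx":-1.3,"ty":5,"tz":2.5,"wx":0,"wy":0,"wz":0},
    {"jaw":1,"tx":-1.2,"ty":5,"tz":3,"wx":0,"wy":0,"wz":0},
    {"jaw":1,"tx":0,"ty":0,"tz":0,"wx":0,"wy":0,"wz":0}
  ]
}}

```text
clock: 11.15
tcp_pos: [0.4585, 0.3725, 0.2903]
orientation: [-0.007, -0.003, 1.0, -0.002]
wrist_force: [-0.4, -0.3, 0.1]
finger_gap: 0.0854
```

Run:
```python
from h import *
D=np.array([[-1,0,0],[0,1,0],[0,0,-1.]])
st=get_state(); print(st['clock'],st['tcp_pos'],st['joint_pos'],st['wrist_force'])
goto([.4595,.370,.184],D)
s=snap('side','s9'); snap('top','t9'); crop(s,100,230,200,230,2.6,'c9')
```

```text
11.15 [0.45846709 0.3725075  0.29031045] [ 0.54552729  0.40536887 -0.10647606  1.07212991  0.00437807  0.54016898] [-0.36789276 -0.34099364  0.10555281]
shift cm (tool now) [-0.25 -0.22 10.63] turn deg [-0.18 -0.78  0.31]
```

View pics/c9.png

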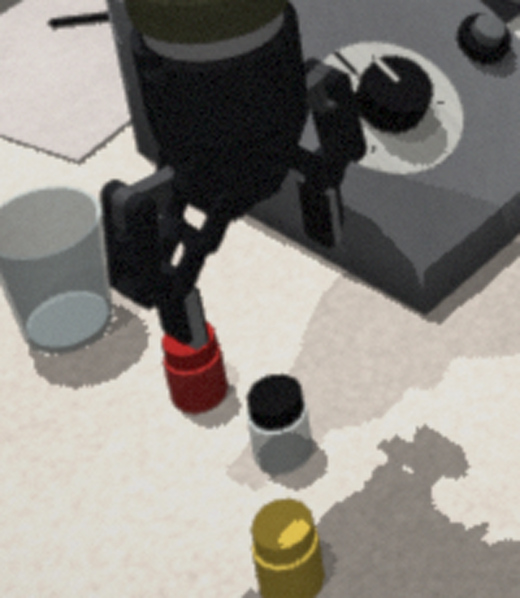

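Run:
```python
from h import *
st=get_state()
for z in(.155,.16):
  for y in(-.0425,.0425):
    g=st['tcp_pos']+Rt().apply([0,y,z]); p=proj('side',g); print(np.round(g,3),p,(p-[100,230])*2.6)
for x,y in((.4595,.370),(.459,.372)): 
    p=proj('side',[x,y,.048]); print((p-[100,230])*2.6, proj('top',[x,y,.048]))
```

```text
[0.457 0.328 0.139] [223.26171387 317.9846018 ] [320.48045605 228.75996468]
[0.457 0.413 0.138] [175.90238795 352.93894387] [197.34620868 319.64125406]
[0.457 0.328 0.134] [223.63286338 320.7233591 ] [321.4454448  235.88073366]
[0.457 0.413 0.133] [176.49365281 355.78189253] [198.8834973  327.03292059]
[277.83522096 392.95399028] [180.84453993 259.47291431]
[275.77805362 395.57768608] [180.0242578 259.6867702]
```

>>> {"name": "carry_out", "arguments": {
  "motion": [
    {"jaw":1,"tx":0,"ty":0,"tz":0,"wx":-0.2,"wy":-0.8,"wz":0.3},
    {"jaw":1,"tx":-0.1,"ty":-0.2,"tz":3,"wx":0,"wy":0,"wz":0},
    {"jaw":1,"tx":0,"ty":0,"tz":3.6,"wx":0,"wy":0,"wz":0},
    {"jaw":1,"tx":0,"ty":0,"tz":3,"wx":0,"wy":0,"wz":0},
    {"jaw":1,"tx":0,"ty":0,"tz":1,"wx":0,"wy":0,"wz":0},
    {"jaw":1,"tx":0,"ty":0,"tz":0,"wx":0,"wy":0,"wz":0}
  ]
}}

```text
clock: 12.0
tcp_pos: [0.4609, 0.368, 0.1892]
orientation: [0.003, 0.002, 1.0, 0.002]
wrist_force: [0.2, 0.1, -0.9]
finger_gap: 0.0855
```

Run:
```python
from h import *
D=np.array([[-1,0,0],[0,1,0],[0,0,-1.]])
st=get_state(); print(st['clock'],st['tcp_pos'],st['wrist_force'])
goto([.4595,.370,.184],D)
s=snap('side','s10'); crop(s,100,250,200,230,2.6,'c10')
```

```text
12.0 [0.46088016 0.36798662 0.18917179] [ 0.21890588  0.07935884 -0.85949609]
shift cm (tool now) [0.14 0.2  0.52] turn deg [ 0.18  0.34 -0.26]
```

View pics/c10.png

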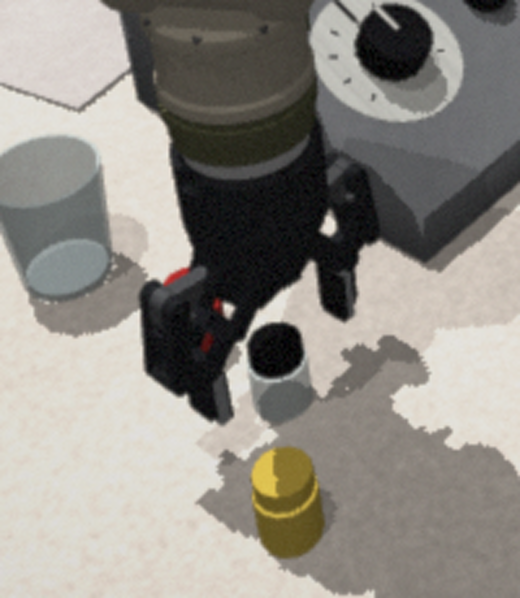

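>>> {"name": "carry_out", "arguments": {
  "motion": [
    {"jaw":1,"tx":0.1,"ty":0.2,"tz":0.5,"wx":0.2,"wy":0.3,"wz":0},
    {"jaw":0.2,"tx":0,"ty":0,"tz":0,"wx":0,"wy":0,"wz":0},
    {"jaw":-0.1,"tx":0,"ty":0,"tz":0,"wx":0,"wy":0,"wz":0},
    {"jaw":-0.5,"tx":0,"ty":0,"tz":0,"wx":0,"wy":0,"wz":0},
    {"jaw":-0.5,"tx":0,"ty":0,"tz":0,"wx":0,"wy":0,"wz":0},
    {"jaw":-0.5,"tx":0,"ty":0,"tz":0,"wx":0,"wy":0,"wz":0},
    {"jaw":-0.5,"tx":0,"ty":0,"tz":0,"wx":0,"wy":0,"wz":0}
  ],
  "force": 25
}}

```text
clock: 12.92
tcp_pos: [0.4598, 0.3707, 0.1836]
orientation: [0.0, 0.002, 1.0, -0.0]
wrist_force: [0.1, 0.5, 3.5]
finger_gap: 0.0334
```

Run:
```python
from h import *
st=get_state(); print(st['clock'],st['tcp_pos'],st['finger_gap'],st['wrist_force'])
s=snap('side','s11'); crop(s,150,300,120,120,4,'c11')
```

```text
12.925 [0.45983788 0.3706833  0.18363807] 0.033376351589755784 [0.09754756 0.48572873 3.54521771]
```

View pics/c11.png

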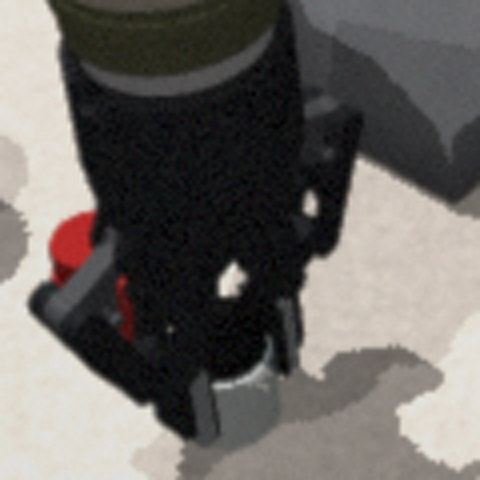

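>>> {"name": "carry_out", "arguments": {
  "motion": [
    {"jaw":-0.5,"tx":0,"ty":0,"tz":-2,"wx":0,"wy":0,"wz":0},
    {"jaw":-0.5,"tx":0,"ty":0,"tz":-5,"wx":0,"wy":0,"wz":0},
    {"jaw":-0.5,"tx":0,"ty":0,"tz":-5,"wx":0,"wy":0,"wz":0},
    {"jaw":-0.5,"tx":0,"ty":0,"tz":-5,"wx":0,"wy":0,"wz":0},
    {"jaw":-0.5,"tx":-0.5,"ty":-2,"tz":0,"wx":0,"wy":0,"wz":0},
    {"jaw":-0.5,"tx":-1.1,"ty":-4.3,"tz":0,"wx":0,"wy":0,"wz":0},
    {"jaw":-0.5,"tx":-1.1,"ty":-4.4,"tz":0,"wx":0,"wy":0,"wz":0},
    {"jaw":-0.5,"tx":-1.1,"ty":-4.4,"tz":0,"wx":0,"wy":0,"wz":0},
    {"jaw":-0.5,"tx":-1.1,"ty":-4.4,"tz":0,"wx":0,"wy":0,"wz":0},
    {"jaw":-0.5,"tx":-1.1,"ty":-4.4,"tz":0,"wx":0,"wy":0,"wz":0},
    {"jaw":-0.5,"tx":-1.1,"ty":-4.4,"tz":0,"wx":0,"wy":0,"wz":0},
    {"jaw":-0.5,"tx":-1.1,"ty":-4.4,"tz":0,"wx":0,"wy":0,"wz":0},
    {"jaw":-0.5,"tx":-1.1,"ty":-4.4,"tz":0,"wx":0,"wy":0,"wz":0},
    {"jaw":-0.5,"tx":-0.8,"ty":-3,"tz":0,"wx":0,"wy":0,"wz":0},
    {"jaw":-0.5,"tx":-0.3,"ty":-1,"tz":0,"wx":0,"wy":0,"wz":0},
    {"jaw":-0.5,"tx":0,"ty":0,"tz":0,"wx":0,"wy":0,"wz":0}
  ]
}}

```text
clock: 14.98
tcp_pos: [0.5619, -0.0411, 0.3525]
orientation: [-0.001, 0.002, 1.0, 0.0]
wrist_force: [-0.5, -0.4, -0.4]
finger_gap: 0.0335
```

Run:
```python
from h import *
D=np.array([[-1,0,0],[0,1,0],[0,0,-1.]])
st=get_state(); print(st['clock'],st['tcp_pos'],st['finger_gap'],st['wrist_force'],st['joint_pos'])
goto([.564,-.040,.28],D)
s=snap('side','s12'); crop(s,240,110,160,160,3.6,'c12'); t=snap('top','t12'); crop(t,300,170,100,100,5,'d12')
```

```text
14.975 [ 0.56188465 -0.04113418  0.35252154] 0.033460335608436434 [-0.46812239 -0.43724306 -0.3527214 ] [-2.15489993e-01  3.11655108e-01 -8.49504771e-02  1.17604876e+00
 -2.93398121e-04 -2.10683376e-01]
shift cm (tool now) [-0.22  0.11  7.25] turn deg [ 0.01 -0.11 -0.28]
```

View pics/c12.png

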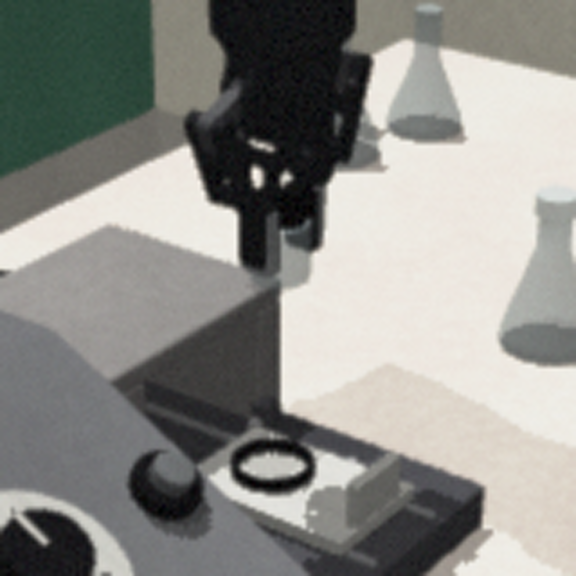

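View pics/d12.png

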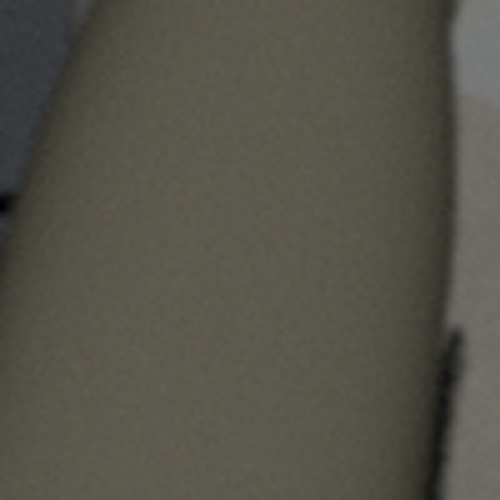

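>>> {"name": "carry_out", "arguments": {
  "motion": [
    {"jaw":-0.5,"tx":-0.2,"ty":0.1,"tz":3,"wx":0,"wy":0,"wz":-0.3},
    {"jaw":-0.5,"tx":0,"ty":0,"tz":4,"wx":0,"wy":0,"wz":0},
    {"jaw":-0.5,"tx":0,"ty":0,"tz":3,"wx":0,"wy":0,"wz":0},
    {"jaw":-0.5,"tx":0,"ty":0,"tz":0.8,"wx":0,"wy":0,"wz":0},
    {"jaw":-0.5,"tx":0,"ty":0,"tz":0,"wx":0,"wy":0,"wz":0}
  ]
}}

```text
clock: 15.7
tcp_pos: [0.5642, -0.039, 0.2458]
orientation: [-0.0, -0.001, 1.0, -0.0]
wrist_force: [0.1, 0.1, 0.5]
finger_gap: 0.0337
```

Run:
```python
from h import *
D=np.array([[-1,0,0],[0,1,0],[0,0,-1.]])
st=get_state(); print(st['clock'],st['tcp_pos'],st['finger_gap'],st['wrist_force'],Rt().as_matrix().round(3))
s=snap('side','s13'); crop(s,280,190,80,70,8,'c13')
f=lambda p:np.round((p-np.array([280,190]))*8)
T=st['tcp_pos']; zb=T[2]-.1836
print('vial bottom pred',zb,f(proj('side',[T[0],T[1],zb])),f(proj('side',[T[0],T[1]-.017,zb])),f(proj('side',[T[0]-.017,T[1],zb])), 'ring centre pred top z51',f(proj('side',[.564,-.0404,.051])))
```

```text
15.7 [ 0.56416494 -0.03895597  0.24578274] 0.033699594143354064 [0.07014266 0.05118272 0.4940787 ] [[-1.    -0.003 -0.   ]
 [-0.003  1.    -0.   ]
 [ 0.    -0.    -1.   ]]
vial bottom pred 0.06218274252648909 [297. 346.] [335. 319.] [349. 366.] ring centre pred top z51 [300. 380.]
```

View pics/c13.png

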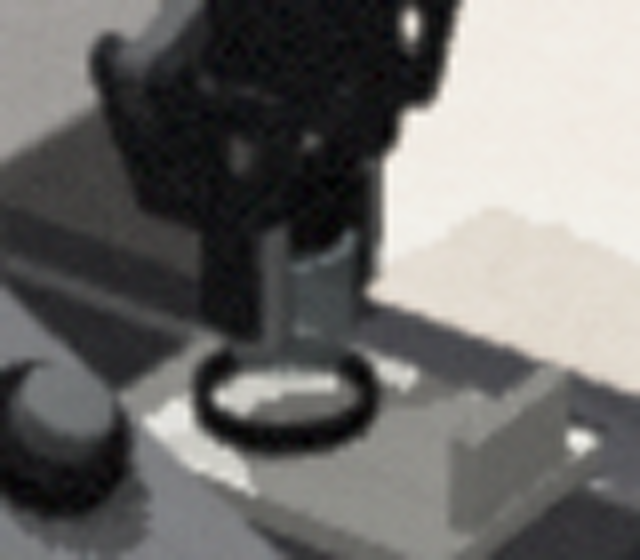

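Run:
```python
from h import *
st=get_state();T=st['tcp_pos']
f=lambda p:np.round((p-np.array([280,190]))*8)
for z in(.17,.173):
  for y in(.0168,.0313):
    for x in(-.011,.011):
      print('pad',z,y,x,f(proj('side',T+Rt().apply([x,y,z]))))
s=cv2.imread('pics/s13.png'); g=cv2.cvtColor(s,6)
print(g[226:252,300:332])
for c in((285,391),(285,396)): print(onz('side',(c[0]/8+280-.44,c[1]/8+190-.44),.051))
o,_=ray('side',(1,1));print('cam',o)
```

```text
pad 0.17 0.0168 -0.011 [222. 311.]
pad 0.17 0.0168 0.011 [291. 337.]
pad 0.17 0.0313 -0.011 [188. 334.]
pad 0.17 0.0313 0.011 [257. 361.]
pad 0.173 0.0168 -0.011 [223. 321.]
pad 0.173 0.0168 0.011 [291. 347.]
pad 0.173 0.0313 -0.011 [188. 344.]
pad 0.173 0.0313 0.011 [257. 371.]
[[ 37  36  41  40  40  24  18  20  18  18  18  21  40  71  74  65  62  73
   74  74  73  73  70  64  45  89 186 212 219 223 222 223]
 [ 42  41  39  40  39  20  21  20  17  26  17  18  38  71  76  64  61  69
   68  74  73  68  72  63  50  57 119 171 203 209 215 221]
 [ 45  39  40  36  37  20  24  20  24  16  22  13  43  68  77  64  62  71
   75  71  75  71  70  65  48  42  51  78 102 125 172 199]
 [ 69  62  43  46  42  30  19  22  23  20  22  18  38  71  74  70  61  77
   74  77  71  74  72  65  50  48  52  68  73  81  91 102]
 [ 74  74  75  71  66  51  36  26  21  14  21  18  42  76  79  63  72  92
   83  79  76  72  71  68  59  70  71  74  72  74  75  79]
 [ 58  68  74  80  98  92  80  54  34  22  20  30  39  75  78  66  73 103
   98  93  75  71  72  72  71  75  75  76  71  72  70  75]
 [ 46  49  62  81 106 
[... 2053 characters left out ...]
131 131 134 136 140 137 140 143 141 140 142 141 142]
 [124 125 134 158 204 212 202 205 208 203 191 135 135 136 139 134 136 137
  137 138 137 141 136 138 139 140 136 140 145 141 144 144]
 [127 128 126 128 133 137 172 205 214 209 203 151 142 140 140 139 142 140
  140 139 139 137 141 138 138 138 137 138 138 141 140 143]
 [127 127 127 124 126 117 117 122 154 204 211 165 142 141 141 143 144 143
  143 141 138 140 141 141 142 142 140 141 139 142 141 138]
 [124 128 128 127 129 123 116 104 108 121 140 179 143 137 142 142 142 142
  140 141 142 140 140 138 142 139 140 144 143 140 138 139]]
[ 0.56586189 -0.03465599  0.051     ]
[ 0.5643743  -0.03265866  0.051     ]
cam [0.02521444 0.69060639 0.60771476]
```

>>> {"name": "carry_out", "arguments": {
  "motion": [
    {"jaw":-0.5,"tx":-0.1,"ty":0.2,"tz":0,"wx":0,"wy":0,"wz":0},
    {"jaw":-0.5,"tx":0,"ty":0,"tz":0.9,"wx":0,"wy":0,"wz":0},
    {"jaw":-0.5,"tx":0,"ty":0,"tz":0,"wx":0,"wy":0,"wz":0}
  ]
}}

```text
clock: 16.12
tcp_pos: [0.5649, -0.0377, 0.236]
orientation: [-0.0, -0.001, 1.0, -0.0]
wrist_force: [-1.1, 1.2, -0.3]
finger_gap: 0.0333
```

Run:
```python
from h import *
st=get_state(); print(st['clock'],st['tcp_pos'],st['finger_gap'],st['wrist_force'])
s=snap('side','s14'); crop(s,290,200,60,60,10,'c14')
```

```text
16.125 [ 0.56492439 -0.03771003  0.2360483 ] 0.03333689144993851 [-1.14667663  1.23090821 -0.30064262]
```

View pics/c14.png

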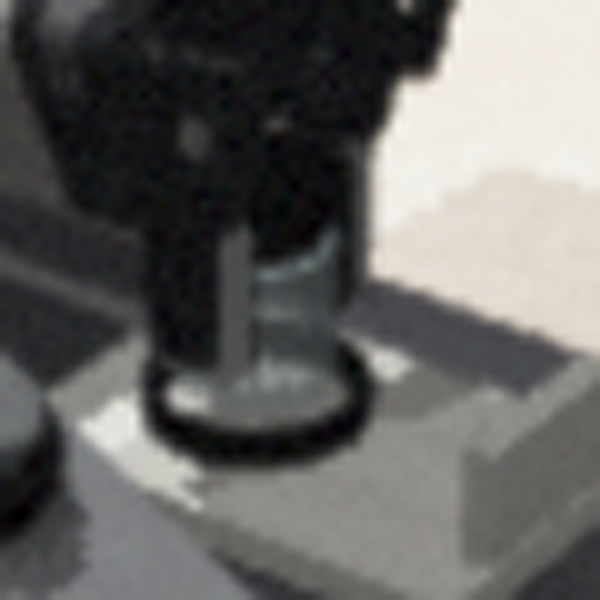

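>>> {"name": "carry_out", "arguments": {
  "motion": [
    {"jaw":-0.5,"tx":0.1,"ty":0.15,"tz":0,"wx":0,"wy":0,"wz":0},
    {"jaw":-0.5,"tx":0,"ty":0,"tz":0.3,"wx":0,"wy":0,"wz":0},
    {"jaw":-0.5,"tx":0,"ty":0,"tz":0.2,"wx":0,"wy":0,"wz":0},
    {"jaw":-0.5,"tx":0,"ty":0,"tz":0,"wx":0,"wy":0,"wz":0}
  ]
}}

```text
clock: 16.68
tcp_pos: [0.5644, -0.0365, 0.2315]
orientation: [0.0, -0.001, 1.0, -0.001]
wrist_force: [0.5, -1.8, -2.4]
finger_gap: 0.0332
```

Run:
```python
from h import *
st=get_state(); print(st['clock'],st['tcp_pos'],st['finger_gap'],st['wrist_force'],st['ft_torque'])
s=snap('side','s15'); crop(s,290,200,60,60,10,'c15')
```

```text
16.675 [ 0.56438528 -0.03648824  0.23147993] 0.03320442425558073 [ 0.47640308 -1.83655549 -2.40016963] [-0.29455127 -0.11424167 -0.01079303]
```

View pics/c15.png

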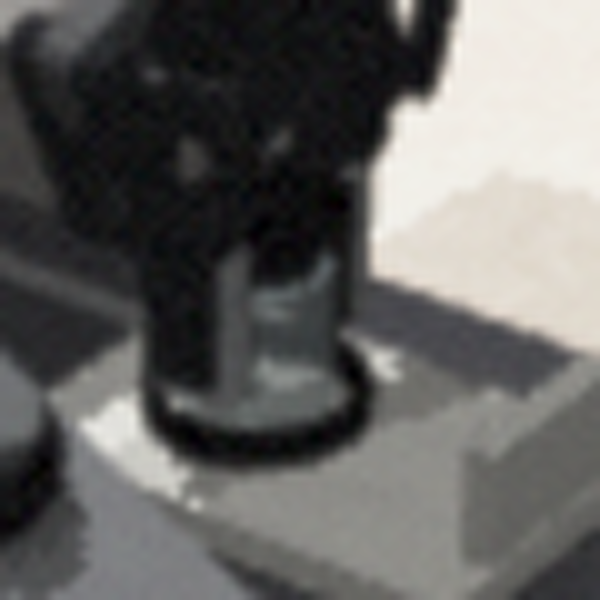

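>>> {"name": "carry_out", "arguments": {
  "motion": [
    {"jaw":-0.5,"tx":0,"ty":0,"tz":0.2,"wx":0,"wy":0,"wz":0},
    {"jaw":-0.5,"tx":0,"ty":0,"tz":0.2,"wx":0,"wy":0,"wz":0},
    {"jaw":-0.5,"tx":0,"ty":0,"tz":0.1,"wx":0,"wy":0,"wz":0},
    {"jaw":-0.5,"tx":0,"ty":0,"tz":0,"wx":0,"wy":0,"wz":0}
  ]
}}

```text
clock: 17.23
tcp_pos: [0.5644, -0.0365, 0.2266]
orientation: [0.0, -0.001, 1.0, -0.001]
wrist_force: [1.0, -3.1, -0.1]
finger_gap: 0.0335
```

Run:
```python
from h import *
st=get_state(); print(st['clock'],st['tcp_pos'],st['finger_gap'],st['wrist_force'],st['ft_torque'])
s=snap('side','s16'); crop(s,290,200,60,60,10,'c16')
```

```text
17.225 [ 0.56435493 -0.03646048  0.22657707] 0.03348866932548316 [ 1.04651443 -3.12917675 -0.12703167] [-0.63768489 -0.2664562  -0.01976469]
```

View pics/c16.png

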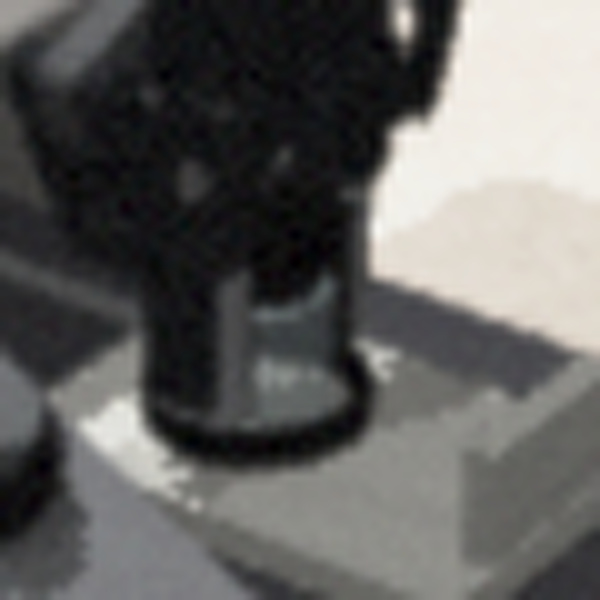

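>>> {"name": "carry_out", "arguments": {
  "motion": [
    {"jaw":-0.5,"tx":0,"ty":-0.2,"tz":0,"wx":0,"wy":0,"wz":0},
    {"jaw":-0.5,"tx":0,"ty":0,"tz":0.1,"wx":0,"wy":0,"wz":0},
    {"jaw":-0.5,"tx":0,"ty":0,"tz":0,"wx":0,"wy":0,"wz":0}
  ]
}}

```text
clock: 17.65
tcp_pos: [0.5639, -0.038, 0.2256]
orientation: [-0.0, -0.001, 1.0, 0.0]
wrist_force: [-2.0, 1.2, 2.7]
finger_gap: 0.0334
```

Run:
```python
from h import *
st=get_state(); print(st['clock'],st['tcp_pos'],st['finger_gap'],st['wrist_force'],st['ft_torque'])
```

```text
17.65 [ 0.56390898 -0.03796312  0.2255927 ] 0.033430673585810075 [-1.9798074   1.199482    2.73633492] [ 0.15122943  0.1845419  -0.04637083]
```

>>> {"name": "carry_out", "arguments": {
  "motion": [
    {"jaw":-0.5,"tx":0,"ty":0,"tz":0.05,"wx":0,"wy":0,"wz":0},
    {"jaw":-0.5,"tx":0,"ty":0,"tz":0.0,"wx":0,"wy":0,"wz":0}
  ]
}}

```text
clock: 17.9
tcp_pos: [0.5643, -0.038, 0.2256]
orientation: [0.0, -0.001, 1.0, 0.0]
wrist_force: [-1.0, -0.4, 5.0]
finger_gap: 0.0336
```

Run:
```python
from h import *
for i in range(1):
    st=get_state(); print(st['clock'],st['tcp_pos'],st['finger_gap'],st['wrist_force'],st['ft_torque'])
```

```text
17.9 [ 0.56426557 -0.03795944  0.22557687] 0.03364627675002889 [-1.03642201 -0.38454107  4.97946514] [ 0.29878538  0.26299216 -0.00472943]
```

>>> {"name": "carry_out", "arguments": {
  "motion": [
    {"jaw":0.0,"tx":0,"ty":0,"tz":0,"wx":0,"wy":0,"wz":0},
    {"jaw":0.4,"tx":0,"ty":0,"tz":0,"wx":0,"wy":0,"wz":0},
    {"jaw":0.6,"tx":0,"ty":0,"tz":0,"wx":0,"wy":0,"wz":0},
    {"jaw":0.6,"tx":0,"ty":0,"tz":0,"wx":0,"wy":0,"wz":0},
    {"jaw":0.6,"tx":0,"ty":0,"tz":-1,"wx":0,"wy":0,"wz":0},
    {"jaw":0.6,"tx":0,"ty":0,"tz":-3,"wx":0,"wy":0,"wz":0},
    {"jaw":0.6,"tx":0,"ty":0,"tz":-4,"wx":0,"wy":0,"wz":0},
    {"jaw":0.6,"tx":0,"ty":0,"tz":0,"wx":0,"wy":0,"wz":0}
  ]
}}

```text
clock: 18.9
tcp_pos: [0.5657, -0.0385, 0.3094]
orientation: [0.004, -0.001, 1.0, -0.001]
wrist_force: [-0.4, 0.5, 0.2]
finger_gap: 0.068
```

Run:
```python
from h import *
st=get_state(); print(st['clock'],st['tcp_pos'],st['finger_gap'],st['wrist_force'],st['ft_torque'])
s=snap('side','s17'); crop(s,270,180,90,90,6.5,'c17')
```

```text
18.9 [ 0.56568752 -0.03850156  0.30939226] 0.06801233105186433 [-0.4148999   0.48473775  0.24488936] [-0.03699983  0.02125191 -0.03745331]
```

View pics/c17.png

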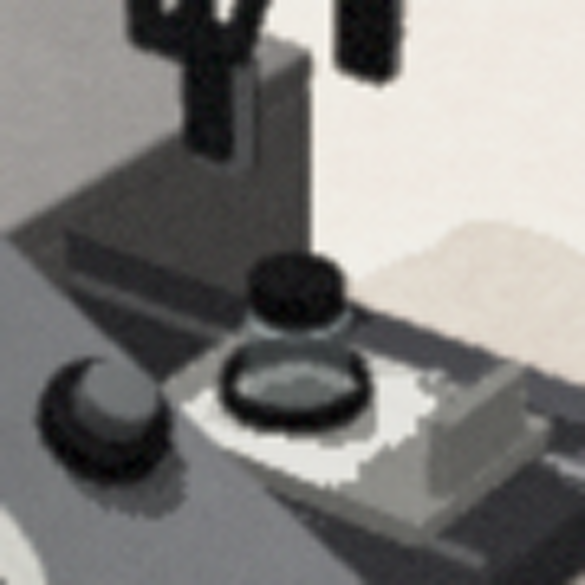

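>>> {"name": "carry_out", "arguments": {
  "motion": [
    {"jaw":-1,"tx":3,"ty":0,"tz":0,"wx":0,"wy":0,"wz":0},
    {"jaw":-1,"tx":4,"ty":0,"tz":0,"wx":0,"wy":0,"wz":0},
    {"jaw":-1,"tx":3.5,"ty":0,"tz":0,"wx":0,"wy":0,"wz":0},
    {"jaw":-1,"tx":0.5,"ty":0,"tz":0,"wx":0,"wy":0,"wz":0},
    {"jaw":-1,"tx":0,"ty":0,"tz":0,"wx":0,"wy":0,"wz":0},
    {"jaw":-1,"tx":0,"ty":0,"tz":2,"wx":0,"wy":0,"wz":0},
    {"jaw":-1,"tx":0,"ty":0,"tz":3,"wx":0,"wy":0,"wz":0},
    {"jaw":-1,"tx":0,"ty":0,"tz":2,"wx":0,"wy":0,"wz":0},
    {"jaw":-1,"tx":0,"ty":0,"tz":0,"wx":0,"wy":0,"wz":0}
  ]
}}

```text
clock: 20.08
tcp_pos: [0.4544, -0.0384, 0.2336]
orientation: [-0.001, -0.001, 1.0, 0.0]
wrist_force: [-0.3, 0.2, 1.1]
finger_gap: -0.0005
```

Run:
```python
from h import *
D=np.array([[-1,0,0],[0,1,0],[0,0,-1.]])
st=get_state(); print(st['clock'],st['tcp_pos'],st['finger_gap'],st['wrist_force'])
goto([.458,-.038,.222],D)
s=snap('side','s18'); crop(s,270,150,130,130,4.5,'c18')
```

```text
20.075 [ 0.45441014 -0.03836246  0.23355716] -0.00045439684789159854 [-0.34902745  0.16327949  1.14110507]
shift cm (tool now) [-0.36  0.04  1.15] turn deg [ 0.02 -0.17  0.1 ]
```

View pics/c18.png

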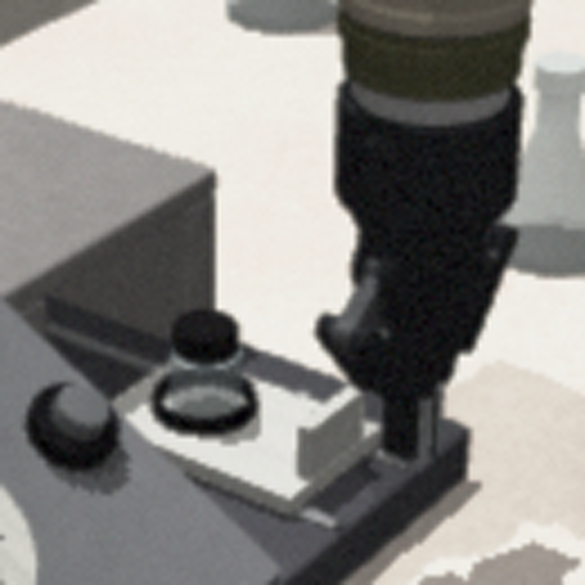

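>>> {"name": "carry_out", "arguments": {
  "motion": [
    {"jaw":-1,"tx":0,"ty":0,"tz":0.6,"wx":0,"wy":0,"wz":0},
    {"jaw":-1,"tx":-0.4,"ty":0,"tz":0.5,"wx":0,"wy":0,"wz":0},
    {"jaw":-1,"tx":-0.6,"ty":0,"tz":0,"wx":0,"wy":0,"wz":0},
    {"jaw":-1,"tx":-0.4,"ty":0,"tz":0,"wx":0,"wy":0,"wz":0},
    {"jaw":-1,"tx":-0.4,"ty":0,"tz":0,"wx":0,"wy":0,"wz":0},
    {"jaw":-1,"tx":-0.4,"ty":0,"tz":0,"wx":0,"wy":0,"wz":0},
    {"jaw":-1,"tx":-0.4,"ty":0,"tz":0,"wx":0,"wy":0,"wz":0},
    {"jaw":-1,"tx":-0.4,"ty":0,"tz":0,"wx":0,"wy":0,"wz":0},
    {"jaw":-1,"tx":0,"ty":0,"tz":0,"wx":0,"wy":0,"wz":0}
  ]
}}

```text
clock: 21.25
tcp_pos: [0.4844, -0.0384, 0.224]
orientation: [-0.0, -0.001, 1.0, -0.0]
wrist_force: [0.3, 0.1, 0.3]
finger_gap: -0.0
```

Run:
```python
from h import *
st=get_state(); print(st['clock'],st['tcp_pos'],st['finger_gap'],st['wrist_force'])
s=snap('side','s19'); crop(s,270,150,130,130,4.5,'c19')
```

```text
21.25 [ 0.48444327 -0.03839764  0.22403669] -3.79744459751423e-05 [0.33892117 0.08069425 0.29378433]
```

View pics/c19.png

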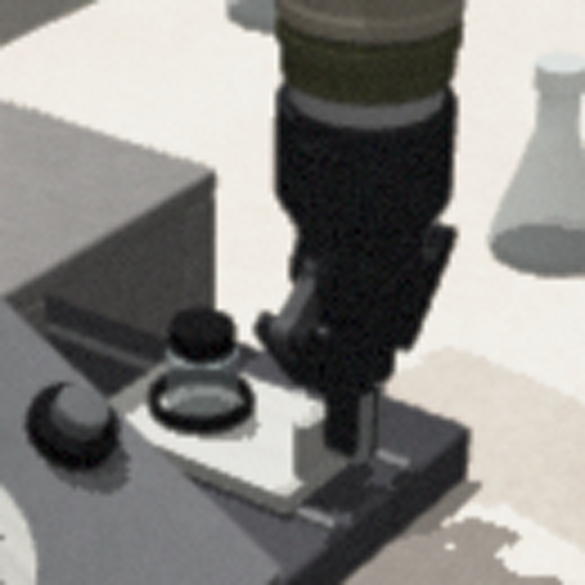

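>>> {"name": "carry_out", "arguments": {
  "motion": [
    {"jaw":-1,"tx":-0.4,"ty":0,"tz":0,"wx":0,"wy":0,"wz":0},
    {"jaw":-1,"tx":-0.5,"ty":0,"tz":0,"wx":0,"wy":0,"wz":0},
    {"jaw":-1,"tx":-0.5,"ty":0,"tz":0,"wx":0,"wy":0,"wz":0},
    {"jaw":-1,"tx":-0.5,"ty":0,"tz":0,"wx":0,"wy":0,"wz":0},
    {"jaw":-1,"tx":-0.5,"ty":0,"tz":0,"wx":0,"wy":0,"wz":0},
    {"jaw":-1,"tx":-0.5,"ty":0,"tz":0,"wx":0,"wy":0,"wz":0},
    {"jaw":-1,"tx":-0.5,"ty":0,"tz":0,"wx":0,"wy":0,"wz":0},
    {"jaw":-1,"tx":-0.5,"ty":0,"tz":0,"wx":0,"wy":0,"wz":0},
    {"jaw":-1,"tx":-0.5,"ty":0,"tz":0,"wx":0,"wy":0,"wz":0},
    {"jaw":-1,"tx":-0.5,"ty":0,"tz":0,"wx":0,"wy":0,"wz":0},
    {"jaw":-1,"tx":-0.4,"ty":0,"tz":0,"wx":0,"wy":0,"wz":0},
    {"jaw":-1,"tx":-0.4,"ty":0,"tz":0,"wx":0,"wy":0,"wz":0},
    {"jaw":-1,"tx":0,"ty":0,"tz":0,"wx":0,"wy":0,"wz":0}
  ]
}}

```text
clock: 22.92
tcp_pos: [0.5419, -0.0384, 0.2243]
orientation: [0.001, -0.001, 1.0, -0.0]
wrist_force: [0.2, 0.4, -0.8]
finger_gap: -0.0001
```

Run:
```python
from h import *
st=get_state(); print(st['clock'],st['tcp_pos'],st['finger_gap'],st['wrist_force'])
s=snap('side','s20'); crop(s,250,150,130,130,4.5,'c20')
```

```text
22.925 [ 0.54188182 -0.0383883   0.22430532] -6.768198291488961e-05 [ 0.22743881  0.44922837 -0.8263757 ]
```

View pics/c20.png

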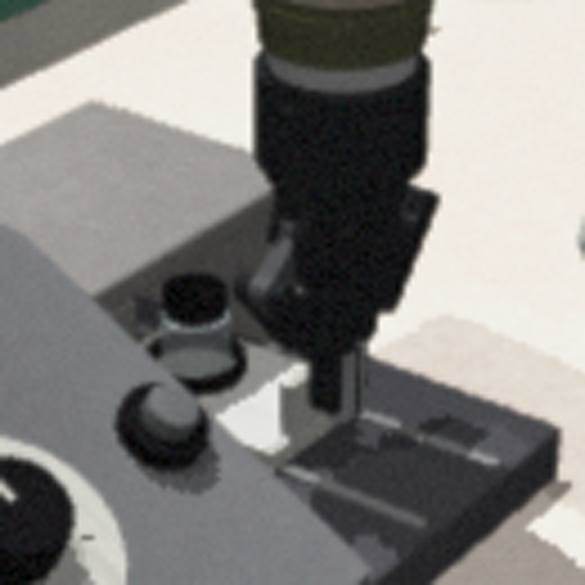

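>>> {"name": "carry_out", "arguments": {
  "motion": [
    {"jaw":-1,"tx":-0.3,"ty":0,"tz":0,"wx":0,"wy":0,"wz":0},
    {"jaw":-1,"tx":-0.3,"ty":0,"tz":0,"wx":0,"wy":0,"wz":0},
    {"jaw":-1,"tx":-0.3,"ty":0,"tz":0,"wx":0,"wy":0,"wz":0},
    {"jaw":-1,"tx":-0.3,"ty":0,"tz":0,"wx":0,"wy":0,"wz":0},
    {"jaw":-1,"tx":-0.3,"ty":0,"tz":0,"wx":0,"wy":0,"wz":0},
    {"jaw":-1,"tx":0,"ty":0,"tz":0,"wx":0,"wy":0,"wz":0}
  ]
}}

```text
clock: 23.72
tcp_pos: [0.5555, -0.0381, 0.2237]
orientation: [-0.001, -0.001, 1.0, -0.0]
wrist_force: [-4.1, -0.2, 0.3]
finger_gap: -0.0005
```

>>> {"name": "carry_out", "arguments": {
  "motion": [
    {"jaw":-1,"tx":-0.2,"ty":0,"tz":0,"wx":0,"wy":0,"wz":0},
    {"jaw":-1,"tx":-0.2,"ty":0,"tz":0,"wx":0,"wy":0,"wz":0},
    {"jaw":-1,"tx":0,"ty":0,"tz":0,"wx":0,"wy":0,"wz":0}
  ]
}}

```text
clock: 24.1
tcp_pos: [0.5614, -0.0384, 0.2245]
orientation: [0.001, -0.001, 1.0, -0.0]
wrist_force: [-0.4, 0.4, 0.5]
finger_gap: 0.0005
```

>>> {"name": "carry_out", "arguments": {
  "motion": [
    {"jaw":-1,"tx":-0.2,"ty":0,"tz":0,"wx":0,"wy":0,"wz":0},
    {"jaw":-1,"tx":0,"ty":0,"tz":0,"wx":0,"wy":0,"wz":0}
  ]
}}

```text
clock: 24.35
tcp_pos: [0.5626, -0.0383, 0.2242]
orientation: [0.0, -0.001, 1.0, -0.0]
wrist_force: [0.7, 0.0, 0.0]
finger_gap: 0.0001
```

Run:
```python
from h import *
st=get_state(); print(st['clock'],st['tcp_pos'],st['finger_gap'],st['wrist_force'])
s=snap('side','s21'); crop(s,250,150,130,130,4.5,'c21')
```

```text
24.35 [ 0.56258716 -0.03830753  0.22421522] 0.00014723297457844777 [0.71116713 0.00766866 0.0445105 ]
```

View pics/c21.png

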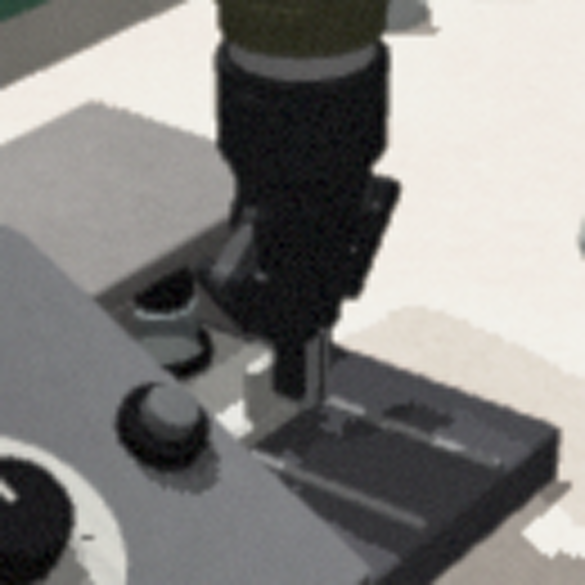

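>>> {"name": "carry_out", "arguments": {
  "motion": [
    {"jaw":-1,"tx":-0.2,"ty":0,"tz":0,"wx":0,"wy":0,"wz":0},
    {"jaw":-1,"tx":0,"ty":0,"tz":0,"wx":0,"wy":0,"wz":0}
  ]
}}

```text
clock: 24.65
tcp_pos: [0.5633, -0.0382, 0.2237]
orientation: [-0.001, -0.001, 1.0, -0.0]
wrist_force: [-5.7, -0.9, 3.8]
finger_gap: 0.0
```

>>> {"name": "carry_out", "arguments": {
  "motion": [
    {"jaw":-1,"tx":-0.2,"ty":0,"tz":0,"wx":0,"wy":0,"wz":0},
    {"jaw":-1,"tx":0,"ty":0,"tz":0,"wx":0,"wy":0,"wz":0}
  ]
}}

```text
clock: 24.9
tcp_pos: [0.5639, -0.0381, 0.2234]
orientation: [-0.003, -0.001, 1.0, -0.0]
wrist_force: [-10.7, -0.8, 6.1]
finger_gap: 0.0001
```

>>> {"name": "carry_out", "arguments": {
  "motion": [
    {"jaw":-1,"tx":0.5,"ty":0,"tz":0,"wx":0,"wy":0,"wz":0},
    {"jaw":-1,"tx":2,"ty":0,"tz":0,"wx":0,"wy":0,"wz":0},
    {"jaw":-1,"tx":3,"ty":0,"tz":-2,"wx":0,"wy":0,"wz":0},
    {"jaw":-1,"tx":3,"ty":0,"tz":-5,"wx":0,"wy":0,"wz":0},
    {"jaw":-1,"tx":3,"ty":0,"tz":-5,"wx":0,"wy":0,"wz":0},
    {"jaw":-1,"tx":0,"ty":0,"tz":0,"wx":0,"wy":0,"wz":0}
  ]
}}

```text
clock: 25.65
tcp_pos: [0.4515, -0.0386, 0.3484]
orientation: [0.005, -0.001, 1.0, -0.001]
wrist_force: [0.9, -0.2, 0.4]
finger_gap: 0.0003
```

Run:
```python
from h import *
Rm=np.c_[[-np.cos(a28),0,-np.sin(a28)],[0,1,0],-N]
st=get_state(); print(st['clock'],st['tcp_pos'],st['joint_pos'],st['wrist_force'])
K=np.array([.547,.070,.1087]); goto(K+N*(.173+.04),Rm)
s=snap('side','s22'); crop(s,250,180,110,90,7,'c22'); t=snap('top','t22'); 
b=t[170:270,220:390]; cv2.imwrite('pics/d22.png',np.clip(cv2.resize(b,None,fx=4.5,fy=4.5,interpolation=2).astype(float)*1.8,0,255))
```

```text
25.65 [ 0.45151848 -0.03857726  0.34838318] [-2.62648428e-01  1.01203971e-01 -3.62371742e-01  1.09777880e+00
 -1.76992022e-04 -2.64056214e-01] [ 0.85409359 -0.16615401  0.40909362]
shift cm (tool now) [ 0.48 10.87  5.13] turn deg [ -0.13 -27.48   0.12][ WARN:0@4.020] global loadsave.cpp:1063 imwrite_ Unsupported depth image for selected encoder is fallbacked to CV_8U.
```

View pics/c22.png

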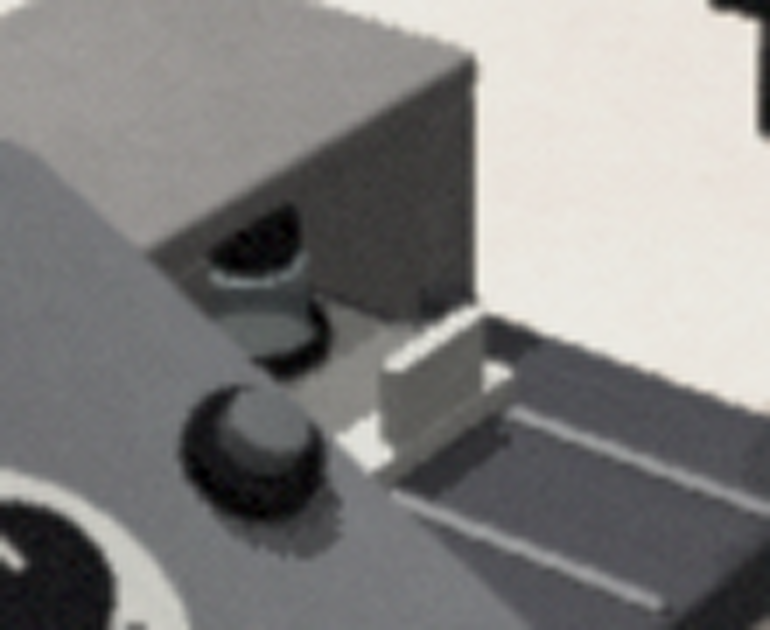

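View pics/d22.png

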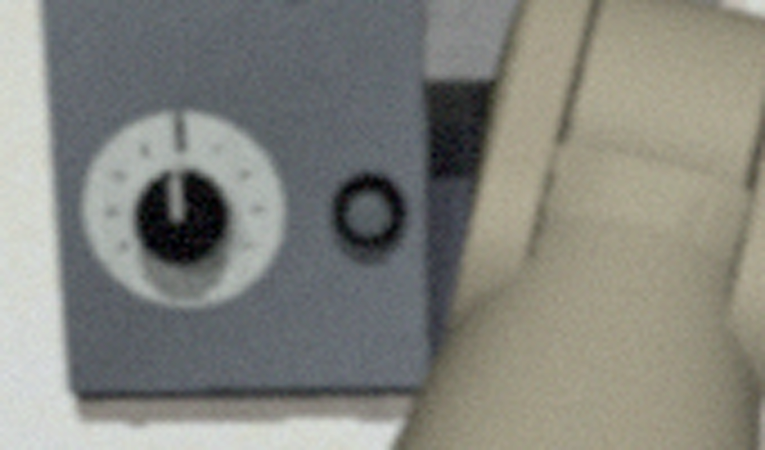

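Run:
```python
from h import *
ps=(268/7+250-.43,420/7+180-.43); pt=(370/4.5+220-.4,212/4.5+170-.4)
print(tri(ps,pt)); 
for c,p in(('side',ps),('top',pt)): print(c,onplane(c,p,FACE+N*.022,N))
Rm=np.c_[[-np.cos(a28),0,-np.sin(a28)],[0,1,0],-N]
st=get_state(); K=np.array([.5475,.070,.1087]);T=K+N*(.173+.04)
print(T, Ro.from_matrix(Rm).inv().apply(T-st['tcp_pos'])*100)
```

```text
(array([0.55069195, 0.06933515, 0.10504616]), np.float64(0.0029327823249057036))
side [0.54802531 0.07466715 0.10906188]
top [0.54840255 0.06838018 0.10926247]
[0.44750256 0.07       0.29676784] [ 2.64054222 10.85278764  4.04400897]
```

>>> {"name": "carry_out", "arguments": {
  "motion": [
    {"jaw":-1,"tx":0,"ty":0,"tz":0,"wx":0,"wy":-9,"wz":0},
    {"jaw":-1,"tx":0,"ty":0,"tz":0,"wx":0,"wy":-9,"wz":0},
    {"jaw":-1,"tx":0,"ty":0,"tz":0,"wx":0,"wy":-9.5,"wz":0},
    {"jaw":-1,"tx":0.8,"ty":3.6,"tz":0,"wx":0,"wy":0,"wz":0},
    {"jaw":-1,"tx":0.8,"ty":3.6,"tz":0,"wx":0,"wy":0,"wz":0},
    {"jaw":-1,"tx":0.9,"ty":3.6,"tz":2,"wx":0,"wy":0,"wz":0},
    {"jaw":-1,"tx":0,"ty":0,"tz":0,"wx":0,"wy":0,"wz":0}
  ]
}}

```text
clock: 26.62
tcp_pos: [0.437, 0.0715, 0.3114]
orientation: [0.235, -0.003, 0.972, 0.001]
wrist_force: [-1.0, 0.0, -1.0]
finger_gap: -0.0
```

```bash
cat > k.py <<'E'
from h import *
Rm=np.c_[[-np.cos(a28),0,-np.sin(a28)],[0,1,0],-N]
st=get_state(); K=np.array([.548,.070,.109]);T=K+N*(.173)
tip=st['tcp_pos']+Rt().apply([0,0,.173]); d=tip-K
print(st['clock'],st['tcp_pos'],'tip-key: up,left,out mm',np.round(np.array([d@UP,d[1],d@N])*1000,1),'F tool',Rt().inv().apply(st['wrist_force']).round(1)); goto(T,Rm)
E
python3 k.py; python3 -c "
from h import *
s=snap('side','s23'); crop(s,240,150,110,110,5,'c23')"
```

```text
26.625 [0.43696586 0.0715487  0.31141613] tip-key: up,left,out mm [-5.5  2.  57.9] F tool [1.4 0.  0.5]
shift cm (tool now) [-0.38 -0.17  5.78] turn deg [ 0.16 -0.83  0.3 ]
```

View pics/c23.png

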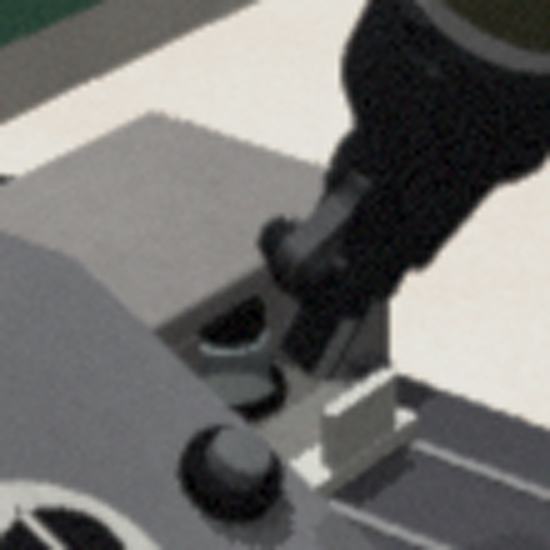

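Approach to about 10 mm off the key, centred.

>>> {"name": "carry_out", "arguments": {
  "motion": [
    {"jaw":-1,"tx":-0.3,"ty":-0.2,"tz":0,"wx":0.2,"wy":-0.8,"wz":0.3},
    {"jaw":-1,"tx":0,"ty":0,"tz":2.5,"wx":0,"wy":0,"wz":0},
    {"jaw":-1,"tx":0,"ty":0,"tz":2.2,"wx":0,"wy":0,"wz":0},
    {"jaw":-1,"tx":0,"ty":0,"tz":0,"wx":0,"wy":0,"wz":0}
  ]
}}

```text
clock: 27.18
tcp_pos: [0.4634, 0.0663, 0.2738]
orientation: [0.244, 0.003, 0.97, -0.001]
wrist_force: [-0.2, 0.3, -0.3]
finger_gap: -0.0001
```

```bash
python3 k.py; python3 -c "
from h import *
s=snap('side','s24'); crop(s,250,190,80,80,7,'c24')
t=snap('top','t24'); crop(t,270,180,70,70,7,'d24')"
```

```text
27.175 [0.46339442 0.06633076 0.27378247] tip-key: up,left,out mm [ 3.3 -4.4 12.2] F tool [0.3 0.3 0.2]
shift cm (tool now) [0.27 0.37 1.22] turn deg [-0.25  0.2  -0.31]
```

View pics/c24.png

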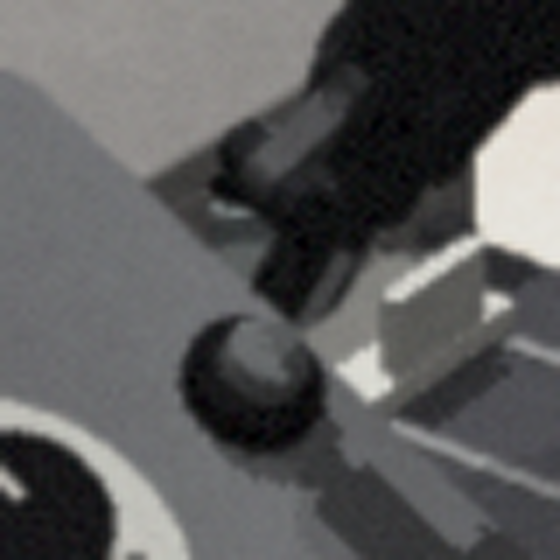

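>>> {"name": "carry_out", "arguments": {
  "motion": [
    {"jaw":-1,"tx":0.3,"ty":0.35,"tz":0.4,"wx":-0.2,"wy":0.2,"wz":-0.3},
    {"jaw":-1,"tx":0,"ty":0,"tz":0,"wx":0,"wy":0,"wz":0},
    {"jaw":-1,"tx":0,"ty":0,"tz":0,"wx":0,"wy":0,"wz":0}
  ]
}}

```text
clock: 27.65
tcp_pos: [0.4623, 0.071, 0.2702]
orientation: [0.243, -0.001, 0.97, -0.0]
wrist_force: [-0.4, -0.3, -0.2]
finger_gap: 0.0002
```

```bash
python3 k.py; python3 -c "
from h import *
s=snap('side','s25'); crop(s,250,190,80,80,7,'c25')
f=lambda P:(proj('side',P)-[250,190])*7
K=np.array([.548,.070,.109]); print(f(K),f(K+N*.008))
t=snap('top','t25'); crop(t,270,180,70,70,7,'d25')"
```

```text
27.65 [0.46229253 0.07103338 0.27016605] tip-key: up,left,out mm [0.4 1.1 9.5] F tool [ 0.5 -0.3  0. ]
shift cm (tool now) [ 0.   -0.1   0.95] turn deg [0.02 0.14 0.11]
[276.12699088 339.854668  ] [286.35988789 321.66537542]
```

View pics/c25.png

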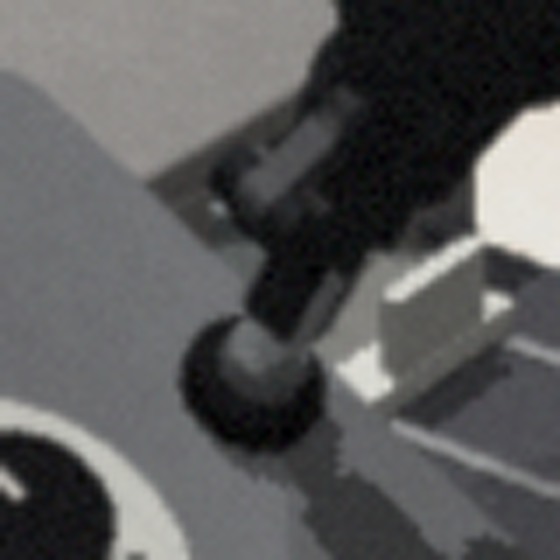

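View pics/d25.png

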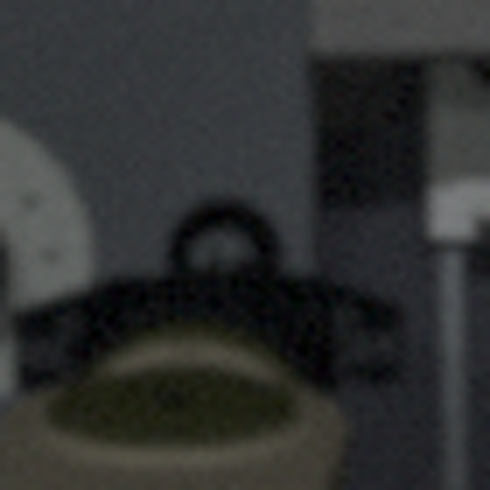

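>>> {"name": "carry_out", "arguments": {
  "motion": [
    {"jaw":-1,"tx":-0.15,"ty":0.1,"tz":0.3,"wx":0,"wy":0,"wz":0},
    {"jaw":-1,"tx":0,"ty":0,"tz":0.3,"wx":0,"wy":0,"wz":0},
    {"jaw":-1,"tx":0,"ty":0,"tz":0.3,"wx":0,"wy":0,"wz":0},
    {"jaw":-1,"tx":0,"ty":0,"tz":0,"wx":0,"wy":0,"wz":0}
  ]
}}

```text
clock: 28.25
tcp_pos: [0.4678, 0.0719, 0.2621]
orientation: [0.242, -0.001, 0.97, -0.0]
wrist_force: [-0.3, 0.3, 0.2]
finger_gap: -0.0001
```

```bash
python3 k.py
```

```text
28.25 [0.46783756 0.07190458 0.26210065] tip-key: up,left,out mm [ 1.3  1.9 -0.2] F tool [ 0.1  0.3 -0.3]
shift cm (tool now) [ 0.11 -0.19 -0.02] turn deg [0.01 0.05 0.1 ]
```

>>> {"name": "carry_out", "arguments": {
  "motion": [
    {"jaw":-1,"tx":0,"ty":0,"tz":0.3,"wx":0,"wy":0,"wz":0},
    {"jaw":-1,"tx":0,"ty":0,"tz":0,"wx":0,"wy":0,"wz":0}
  ]
}}

```text
clock: 28.5
tcp_pos: [0.4694, 0.0719, 0.2598]
orientation: [0.243, -0.001, 0.97, -0.0]
wrist_force: [-0.8, -0.3, 1.5]
finger_gap: -0.0001
```

```bash
python3 k.py
```

```text
28.5 [0.46935952 0.07193058 0.25981721] tip-key: up,left,out mm [ 1.7  2.  -2.9] F tool [ 0.  -0.3 -1.7]
shift cm (tool now) [ 0.14 -0.19 -0.29] turn deg [0.02 0.1  0.1 ]
```

Contact begins (-1.7 N). Press on in small steps.

>>> {"name": "carry_out", "arguments": {
  "motion": [
    {"jaw":-1,"tx":0,"ty":0,"tz":0.3,"wx":0,"wy":0,"wz":0},
    {"jaw":-1,"tx":0,"ty":0,"tz":0,"wx":0,"wy":0,"wz":0}
  ]
}}

```text
clock: 28.75
tcp_pos: [0.4708, 0.0719, 0.2572]
orientation: [0.243, -0.001, 0.97, -0.0]
wrist_force: [-2.3, -0.4, 1.8]
finger_gap: -0.0004
```

```bash
python3 k.py
```

```text
28.75 [0.47078943 0.07192649 0.25724457] tip-key: up,left,out mm [ 1.7  2.  -5.9] F tool [ 1.2 -0.4 -2.7]
shift cm (tool now) [ 0.14 -0.19 -0.59] turn deg [0.01 0.11 0.1 ]
```

>>> {"name": "carry_out", "arguments": {
  "motion": [
    {"jaw":-1,"tx":0,"ty":0,"tz":0.2,"wx":0,"wy":0,"wz":0},
    {"jaw":-1,"tx":0,"ty":0,"tz":0,"wx":0,"wy":0,"wz":0}
  ]
}}

```text
clock: 29.0
tcp_pos: [0.4716, 0.0719, 0.2557]
orientation: [0.243, -0.001, 0.97, -0.0]
wrist_force: [-4.8, -0.2, 5.1]
finger_gap: -0.0
```

```bash
python3 k.py
```

```text
29.0 [0.47160445 0.07194932 0.25570258] tip-key: up,left,out mm [ 1.8  2.  -7.6] F tool [ 1.8 -0.2 -6.8]
shift cm (tool now) [ 0.14 -0.19 -0.76] turn deg [0.01 0.11 0.11]
```

>>> {"name": "carry_out", "arguments": {
  "motion": [
    {"jaw":-1,"tx":0,"ty":0,"tz":0.2,"wx":0,"wy":0,"wz":0},
    {"jaw":-1,"tx":0,"ty":0,"tz":0,"wx":0,"wy":0,"wz":0}
  ]
}}

```text
clock: 29.25
tcp_pos: [0.4718, 0.072, 0.2552]
orientation: [0.243, -0.001, 0.97, -0.0]
wrist_force: [-19.3, -0.9, 25.0]
finger_gap: -0.0002
```

```bash
python3 k.py; python3 -c "
from h import *
s=snap('side','s26'); crop(s,250,190,80,80,7,'c26')"
```

```text
29.25 [0.47181856 0.07203778 0.25521186] tip-key: up,left,out mm [ 1.8  2.  -8.1] F tool [  5.2  -0.8 -31.1]
shift cm (tool now) [ 0.14 -0.2  -0.81] turn deg [-0.01  0.15  0.12]
```

View pics/c26.png

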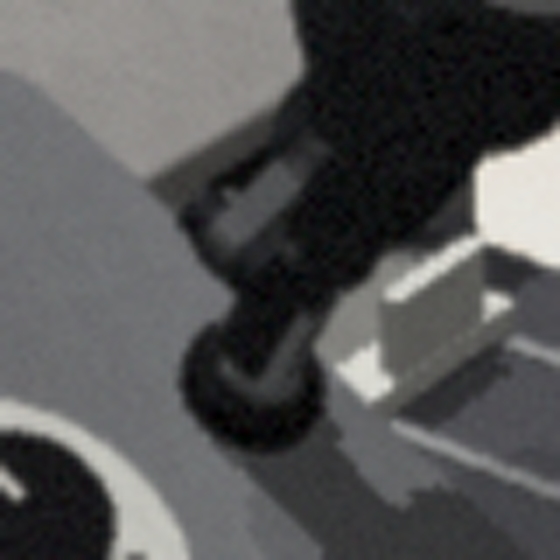

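>>> {"name": "carry_out", "arguments": {
  "motion": [
    {"jaw":-1,"tx":0,"ty":0,"tz":-0.5,"wx":0,"wy":0,"wz":0},
    {"jaw":-1,"tx":0,"ty":0,"tz":-1,"wx":0,"wy":0,"wz":0},
    {"jaw":-1,"tx":0,"ty":0,"tz":-3,"wx":0,"wy":0,"wz":0},
    {"jaw":-1,"tx":0,"ty":0,"tz":-5,"wx":0,"wy":0,"wz":0},
    {"jaw":-1,"tx":0,"ty":0,"tz":-5,"wx":0,"wy":0,"wz":0},
    {"jaw":-1,"tx":0,"ty":0,"tz":0,"wx":0,"wy":0,"wz":0}
  ]
}}

```text
clock: 30.05
tcp_pos: [0.4044, 0.072, 0.386]
orientation: [0.247, -0.001, 0.969, -0.0]
wrist_force: [0.2, -0.1, -0.5]
finger_gap: 0.0002
```

```bash
python3 k.py; python3 -c "
from h import *
s=snap('side','s27'); crop(s,210,170,150,130,5,'c27'); cv2.imwrite('pics/f27.png',s)
t=snap('top','t27'); b=t[120:270,170:390]; cv2.imwrite('pics/d27.png',np.clip(cv2.resize(b,None,fx=3.5,fy=3.5,interpolation=2).astype(float)*1.8,0,255).astype(np.uint8))"
```

```text
30.05 [0.4044188  0.07197852 0.38596097] tip-key: up,left,out mm [  4.9   2.  139. ] F tool [ 0.  -0.1  0.5]
shift cm (tool now) [ 0.46 -0.2  13.89] turn deg [0.01 0.55 0.12]
```

View pics/c27.png

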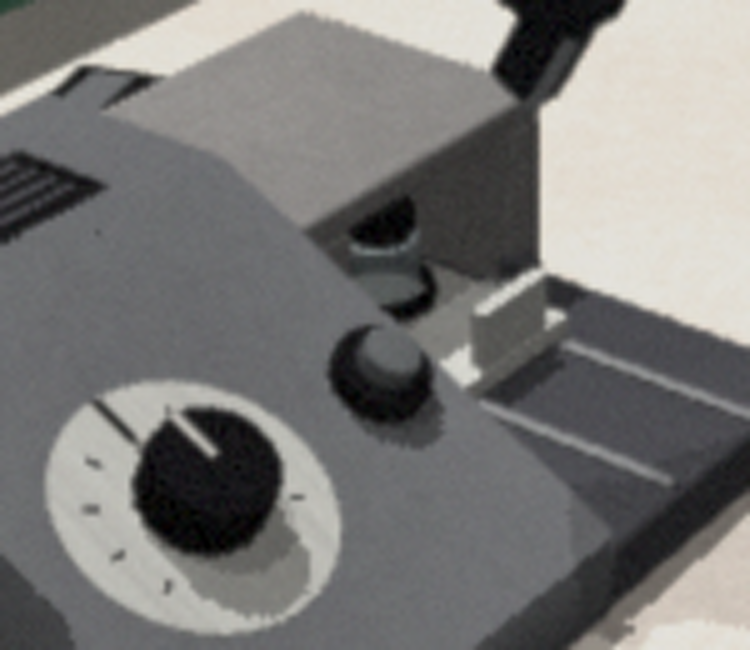

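View pics/d27.png

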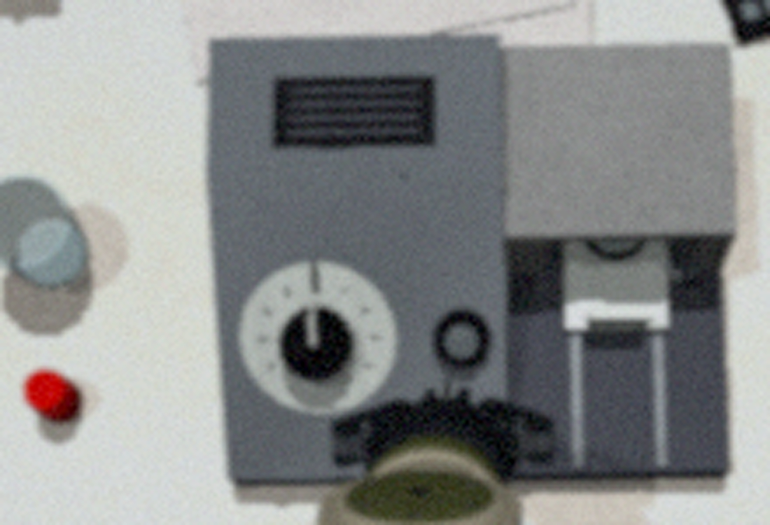

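View pics/s27.png

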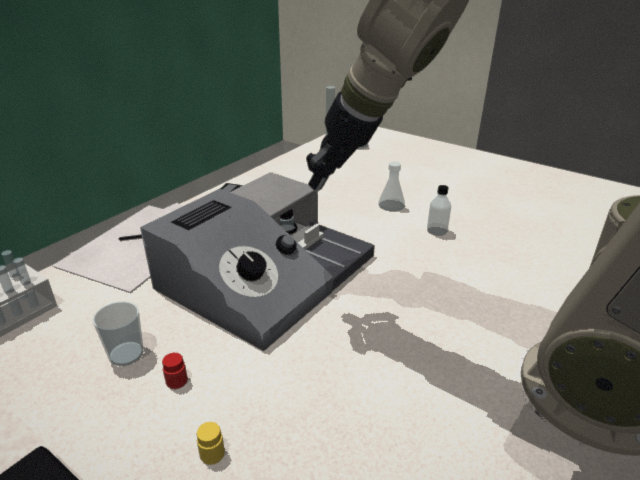

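Run:
```python
from h import *
print(onz('top',(345.3,332/3.5+119.6),.07),onz('top',(345.3,320/3.5+119.6),.07),onz('top',(345.3,236/3.5+119.6),.122))
print(get_state()['qvel'].round(3)); print(env.hand_in())
```

```text
[ 0.56174892 -0.03724113  0.07      ] [ 0.57045026 -0.03745411  0.07      ] [ 0.6163832  -0.03634861  0.122     ]
[-0.002  0.035 -0.028 -0.008  0.     0.001]
the job is handed in; nothing more can be done
None
```

The whole job was carried out in the order asked and handed in at about 30 s of the 72 s allowed. No verdict comes back, so what follows rests on my own checks.

- **Dial:** I gripped it, turned it about 65° clockwise and let go. The white line then stood within about 1° of the index line: -0.1° in the top view and +0.8° in the side view. A first, coarser mask fit in the side view had given -2.1°. The final pictures still show it lined up.
- **Vial:** I took the clear vial with the black cap, not the red or the yellow one, and lowered it into the pocket until it touched with about 5 N before releasing. The two cameras disagreed by about 6 mm on where the pocket lay sideways. The vial leaned lightly on the ring with about 3 N, so I shifted it 2 mm before setting it down. It stands upright in the chamber.
- **Carriage:** The push force rose to about 4 N and then dropped to zero, which fits the spring ball snapping. It then rose to 10.7 N against the stop. My top-view estimate of the tab face, 46 to 55 mm in front of the chamber against the 45 mm expected, is too coarse to confirm this to the millimetre.
- **Key:** I pressed it about 6 mm, past the 4 N spring force, to a hard stop that reached 31 N. After I backed off, it looked sprung back in the pictures.
- **Other glassware:** The flask, bottle, beaker and the coloured vials look unmoved, and the robot was touching nothing at hand-in.

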